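# Brush out a hollow aluminium section in a sloping V-cradle

### The arm

A 7-joint arm with a two-finger parallel gripper is mounted at the origin on the work surface. World frame = base frame: x ahead of the robot, y to its left, z up, the work surface at z = 0. Lengths are in m, angles in degrees, forces in N, time in s.
With the tool pointing down it reaches from about 0.4 to 0.9 m from the base axis. Payload 5.6 kg.
Tool frame: the origin (TCP) lies where the fingers leave the gripper's body, on its centre line; the fingertips stand 88 mm ahead of it and the grasp point (between the pads) lies r.grasp_offset ahead of it (r.grasp_offset is the distance from the TCP to the grasp point, in m); x points along the fingers, z is the direction in which the jaws open and shut, and the axes are right-handed (so a half turn about x gives the same grasp; the last joint's range is limited). The gripper opens to 92 mm and grips with 3 to 60 N. Pads are 20 mm wide; open, the fingers measure 128 mm over their backs; the gripper's body (75 mm by 189 mm) begins 69 mm behind the grasp point.
Start: joints at [-72.766, 26.786, -0.665, 91.828, 0.344, 61.387, -3.226], TCP at [0.219, 0.612, 0.303] pointing down, gripper open.
Joint ranges: [-144.91, 144.91], [-17.63, 115.5], [-89.93, 88.59], [15.96, 139.68], [-74.01, 254.01], [8.47, 105.57], [-167.45, 167.45]. Speed limits (degrees/s): [147.25, 147.25, 180, 180, 180, 180, 180].

### API

Orientations are given as a 3x3 rotation matrix whose columns are the frame's x, y, z axes.
In Python, from workcell import r gives the robot as it stands.
- The arm moves only by the tool move_arm, never from a script. Its argument "steps" is one flat list of numbers, 5 for each row, row after row: the shift along the world's x, y, z in mm, then the turn about the world's z in degrees, then the closure, from -1 (fully open) to 1 (shut). A call has 1 to 12 rows; each row is the pose to reach, as a shift and turn from the pose measured when the call began; what a row does not reach only later rows make up. A row lasts 1/12 s, in which the tool goes at most 41.7 mm and 7.16 degrees, less where a joint would pass 70% of its speed; a pose out of reach is approached as far as the arm can. A call with a gripper value outside its range is refused whole. The fingers move at their own pace and stop on an object; the grip force is fixed at half the most. Time passes only in rows, so rows that repeat a pose let the fingers close. It gives the time, the measured TCP pose, the force and the opening at its end, in the units of the state.
- r.state(): the state, without advancing time (a new reading comes with each control period).
- r.camera(name): name is "scene" or "side" or "wrist"; returns a dict with "frame" (420x560x3 uint8, red, green, blue), "z_map" (420x560 float32, m along the optical axis (not along the pixel's ray), 0 where there is no reading), "camera_matrix" (3x3 intrinsics, pixels), "R" (3x3) and "t" (3): a world point X has camera coordinates R X + t. Camera axes: x right, y down, z forward; pixel columns grow to the right and rows downward; lengths in m; the calibration is good to about 2 mm. A picture is of the moment at which its call begins.
- r.close_job(): hands the job in, once; it reports no verdict.
The state is a dict: "clock": time; "joint_pos": joint angles; "qvel": joint speeds; "joint_efforts": joint torques, N m; "ee_pos": TCP position; "eef_rot": TCP orientation; "wrist_force": force on the tool from outside, world axes, zero at the start; "wrist_torque": the same for the moment, N m; "finger_gap": finger opening in m.
Only numpy, scipy, OpenCV 4.12 (cv2) and the standard library are available. Lean on these libraries where they do the work, as an engineer would, in place of code of your own. Each camera call takes 0.05 s, during which the arm holds its last target.

### The job

Gently push the orange tab so that the hollow aluminium section slides down its sloping V-cradle fully home against the stop. Then take the bottle brush from its grey pot and, holding it, scrub the section's inside with three full strokes, each down to the bottom and well back up. Finally stand the brush back in its pot, head down, and let go; leave the jar, the offcut and the tray of caps where they are.

Things in the scene. Friction and masses are not known exactly. Their poses are not given: they have to be found in the camera images.
- section (a joint): slide of the silver square hollow section (48 mm square outside, 40 mm inside, 130 mm long) in the blue fixed V-cradle; the section stands on edge in the groove, so its cross-section is a diamond whose corners point along its local x and y. 0 m = home against the stop plate, positive = that far up the groove (at most 0.055). It starts 30 to 50 mm up. It does not slide by itself: about 8 N of friction holds it, so it takes roughly 5 to 8 N to push it down
- chamber_floor (a point): centre of the inner floor of the section's chamber (black plug, closed). Its z axis runs along the section up to the mouth; the section leans 35 degrees from vertical, mouth up and roughly towards the robot. Local y is level, local x points up and away on the upper side. Chamber: 40 mm square inside, walls 4 mm, 124 mm deep. Moves with the section
- chamber_mouth (a point): centre of the open end of the chamber, 124 mm from the floor; same axes as chamber_floor. Nothing stands above it
- tab_top (a point): centre of the pushing face of the orange tab fixed to the section: the face is 48 mm (local x) by 40 mm (local y), looks along local z (towards the mouth side), 10 mm below the mouth and 55 mm from the section's axis on its upper side; the tab is 8 mm thick. Same axes as chamber_floor. Push it along local -z
- cradle: blue V-cradle screwed to the bench, base plate 170 x 110 mm, origin under the centre of the base; its x is the level direction away from the mouth side. Fixed; where it stands and its yaw (within 0.35 rad) vary
- brush_handle (a point): centre of the brush's red round handle, 22 mm in diameter, 70 mm long (35 mm each way from here). Its z axis runs along the brush from tip to handle end. Stands upright in the pot at the start, about 0.171 m above the bench. The brush is rigid, 200 mm long, 90 g
- brush_tip (a point): flat lower end of the brush, 165 mm from brush_handle along the brush. The yellow bristle head is 30 mm in diameter (solid core 26 mm) and reaches 80 mm up from here; then a 6 mm steel stem up to the handle
- brush: the whole brush; origin at its tip, z towards the handle end
- pot_floor (a point): centre of the inner floor of the grey brush pot, 6 mm above the bench. The pot is fixed to the bench, 48 mm inner and 56 mm outer diameter, rim 90 mm above the bench, base flange 84 mm in diameter. It stands left or right of the cradle
- jar: bystander: amber glass jar with black cap, 60 mm in diameter, 85 mm high, loose; origin under its centre. It stands on the other side of the cradle from the pot
- offcut: bystander: brown square offcut standing on end, 50 x 50 x 90 mm, loose; origin under its centre
- tray: bystander: dark steel tray of black end caps, 90 x 120 x 30 mm, loose; origin under its centre
Not all that is in view belongs to the job. Leave any blue, purple or red look-alike of the part that bears pot_floor alone.

How it is judged:
By the outcome, as a careful person would: the job done as asked, in the order asked, and still so for the second after the job is handed in, with the robot touching nothing.
It also fails if it takes over 58 s, if anything falls off the work surface, if the arm or the gripper's body presses on something with over 40 N, if the wrist force passes 120 N, or if a joint passes its speed limit or range.

## Working session

There is one attempt and no reset: what is moved stays moved. The work goes in short steps, Python scripts to look and compute and a tool call to move; the robot and the scene stay as the last step left them, time stands still between calls to the robot, and variables do not carry over. Pictures are saved under pics/ and viewed, and the job is handed in when it is done.

Besides the shell and the picture viewer there is one more tool, called after ">>>" as a command line: name --argument value ..., lists and objects as JSON in quotes. move_arm: Moves the arm, as the interface text tells. Its arguments: {"type":"object","properties":{"steps":{"type":"array","items":{"type":"number"}}},"required":["steps"]}

```bash
mkdir -p pics; ls
python3 - <<'E'
from workcell import r
import cv2,numpy as np
s=r.state()
for k,v in s.items(): print(k,np.round(v,4).tolist())
print(r.grasp_offset)
for n in ["scene","side","wrist"]:
    c=r.camera(n)
    cv2.imwrite(f"pics/{n}0.png",cv2.cvtColor(c["frame"],cv2.COLOR_RGB2BGR))
    np.savez(f"{n}0.npz",**c)
    print(n,np.round(c["camera_matrix"],1).tolist(),np.round(c["R"],3).tolist(),np.round(c["t"],3).tolist())
E
```

```text
pics
clock 0.0
joint_pos [-72.7656, 26.8342, -0.6634, 91.8826, 0.3434, 61.3863, -3.2279]
qvel [-0.0357, 0.119, -0.0246, -0.0588, 0.0231, 0.0119, -0.047]
joint_efforts [0.0007, -52.0583, -0.0121, -24.3737, -0.0566, 0.0176, 0.0002]
ee_pos [0.219, 0.6115, 0.3017]
eef_rot [[-0.0005, -0.9414, 0.3372], [-0.0017, 0.3372, 0.9414], [-1.0, -0.0001, -0.0018]]
wrist_force [0.3968, -0.8105, -0.172]
wrist_torque [0.0116, 0.0212, -0.0286]
finger_gap 0.0919
0.0694
scene [[469.0, 0.0, 273.8], [0.0, 469.0, 217.2], [0.0, 0.0, 1.0]] [[0.422, 0.906, -0.021], [0.504, -0.254, -0.825], [-0.753, 0.338, -0.564]] [-0.204, -0.156, 1.472]
side [[445.1, 0.0, 286.6], [0.0, 445.1, 201.2], [0.0, 0.0, 1.0]] [[-1.0, 0.004, -0.014], [0.012, 0.753, -0.658], [0.008, -0.658, -0.753]] [0.51, 0.105, 1.03]
wrist [[362.7, 0.0, 278.6], [0.0, 362.7, 209.0], [0.0, 0.0, 1.0]] [[0.336, 0.942, -0.001], [0.915, -0.326, 0.238], [0.224, -0.081, -0.971]] [-0.65, -0.027, 0.389]
```

View pics/scene0.png

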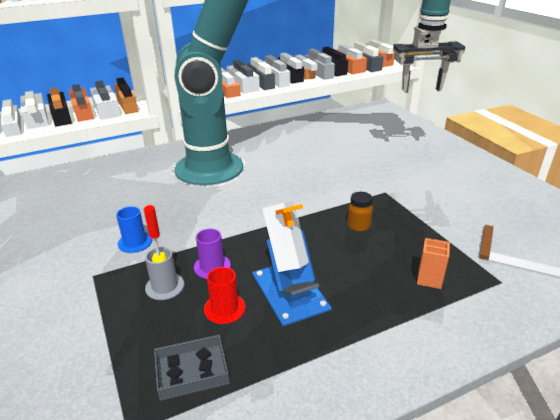

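View pics/side0.png

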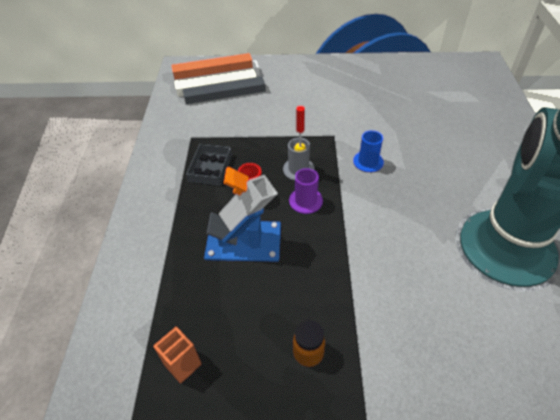

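View pics/wrist0.png

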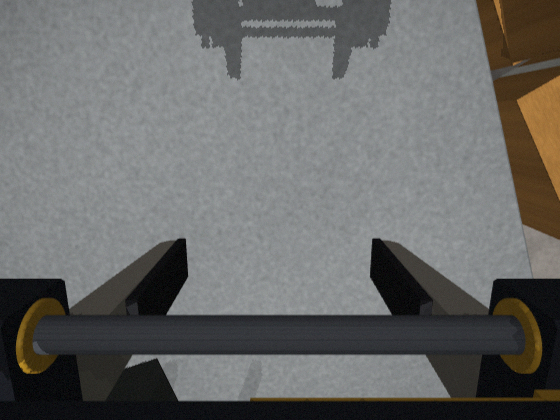

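The gripper can only yaw, so I'll tilt the brush by pivoting it about the jaw axis in the grasp, using the pot rim. Next I'll measure the scene.

```bash
cat > h.py <<'E'
import numpy as np,cv2
def load(n,k): 
    d=np.load(f"{n}{k}.npz"); return {a:d[a] for a in d.files}
def cloud(c):
    z=c["z_map"].astype(float);K=c["camera_matrix"]
    v,u=np.mgrid[:z.shape[0],:z.shape[1]]
    P=np.stack([(u-K[0,2])/K[0,0]*z,(v-K[1,2])/K[1,1]*z,z],-1)
    X=(P-c["t"])@c["R"]   # R^T (P-t)
    X[z==0]=np.nan
    return X
def proj(c,X):
    p=np.atleast_2d(X)@c["R"].T+c["t"]; q=p@c["camera_matrix"].T
    return q[:,:2]/q[:,2:]
def crop(c,x0,y0,x1,y1,f,name):
    im=cv2.cvtColor(c["frame"],cv2.COLOR_RGB2BGR)[y0:y1,x0:x1]
    cv2.imwrite(name,cv2.resize(im,None,fx=f,fy=f,interpolation=cv2.INTER_CUBIC))
E
python3 - <<'E'
from h import *
a=load("scene",0);b=load("side",0)
crop(a,100,180,340,330,3,"pics/cs0.png"); crop(b,180,90,400,270,3,"pics/cb0.png")
for n,c in(("scene",a),("side",b)):
    X=cloud(c);f=c["frame"].astype(int);hsv=cv2.cvtColor(c["frame"],cv2.COLOR_RGB2HSV).astype(int)
    H,S,V=hsv[...,0],hsv[...,1],hsv[...,2]
    ok=np.isfinite(X[...,0])&(X[...,2]>0.004)&(np.abs(X[...,0]-.6)<.35)
    for nm,m in dict(orange=(H>=8)&(H<=18)&(S>150)&(V>150),yellow=(H>22)&(H<35)&(S>150),red=((H<5)|(H>175))&(S>180),purple=(H>130)&(H<160)&(S>100),blue=(H>100)&(H<118)&(S>150)).items():
        m=(m&ok).astype(np.uint8)
        k,l,st,ct=cv2.connectedComponentsWithStats(m)
        for i in range(1,k):
            if st[i,4]>25:
                Q=X[l==i]; print(n,nm,st[i,:5],"med",np.round(np.median(Q,0),3),"p2",np.round(np.percentile(Q,3,axis=0),3),"p98",np.round(np.percentile(Q,97,axis=0),3))
E
```

```text
scene orange [351 207  21   8 117] med [0.491 0.233 0.059] p2 [0.472 0.217 0.052] p98 [0.498 0.26  0.066]
scene orange [276 209  17  17 126] med [ 0.608 -0.029  0.194] p2 [ 0.597 -0.044  0.178] p98 [ 0.63  -0.018  0.222]
scene orange [482 226  10  29 138] med [0.671 0.476 0.011] p2 [0.632 0.433 0.009] p98 [0.707 0.518 0.013]
scene orange [ 417  239   32   50 1161] med [0.724 0.256 0.067] p2 [0.688 0.233 0.008] p98 [0.746 0.291 0.09 ]
scene yellow [152 252  14  10 102] med [ 0.479 -0.262  0.084] p2 [ 0.458 -0.274  0.075] p98 [ 0.489 -0.248  0.087]
scene red [144 205  15  33 310] med [ 0.483 -0.261  0.178] p2 [ 0.472 -0.27   0.142] p98 [ 0.486 -0.252  0.206]
scene red [ 204  268   41   56 1654] med [ 0.619 -0.171  0.05 ] p2 [ 0.575 -0.201  0.005] p98 [ 0.634 -0.135  0.091]
scene purple [ 194  229   36   50 1143] med [ 0.479 -0.153  0.058] p2 [ 0.437 -0.182  0.005] p98 [ 0.49  -0.115  0.091]
scene blue [ 117  207   35   45 1066] med [ 0.308 -0.29   0.051] p2 [ 0.262 -0.319  0.005] p98 [ 0.32  -0.261  0.089]
scene blue [ 252  231   79   95 2603] med [ 0.64  -0.045  0.01 ] p2 [ 0.545 -0.0
[... 345 characters left out ...]
98 [0.741 0.298 0.092]
side yellow [294 143  11   8  62] med [ 0.476 -0.258  0.084] p2 [ 0.463 -0.284  0.072] p98 [ 0.486 -0.247  0.088]
side red [297 107   7  25 156] med [ 0.474 -0.251  0.182] p2 [ 0.467 -0.261  0.146] p98 [ 0.481 -0.247  0.207]
side red [238 163  23  16 220] med [ 0.598 -0.188  0.079] p2 [ 0.574 -0.192  0.048] p98 [ 0.621 -0.163  0.092]
side purple [ 289  168   33   46 1090] med [ 0.462 -0.128  0.049] p2 [ 0.428 -0.172  0.005] p98 [ 0.495 -0.111  0.091]
side blue [354 131  29  41 840] med [ 0.289 -0.267  0.051] p2 [ 0.259 -0.312  0.005] p98 [ 0.317 -0.253  0.089]
side blue [ 204  210   77   52 2334] med [0.591 0.002 0.01 ] p2 [ 0.532 -0.058  0.006] p98 [0.689 0.032 0.119]
```

View pics/cs0.png

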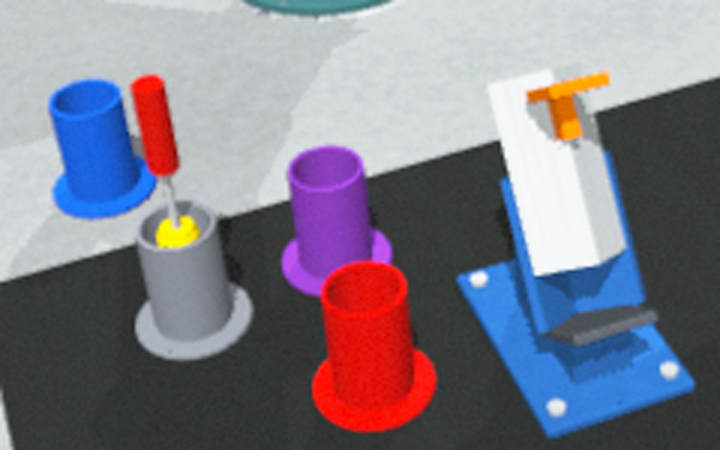

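View pics/cb0.png

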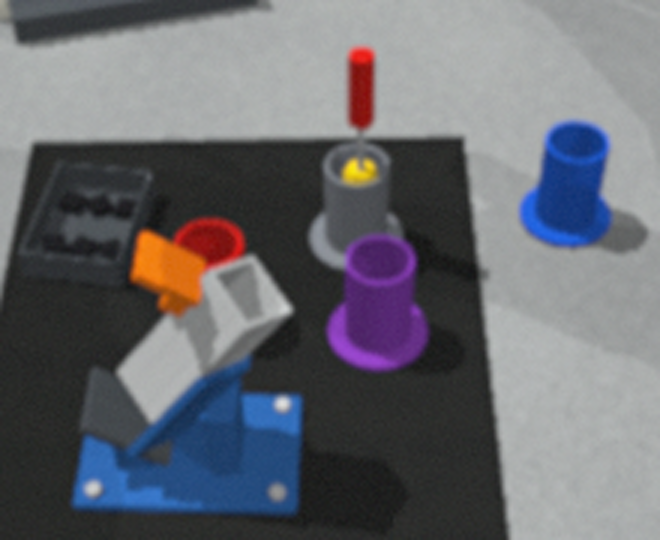

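Run:
```python
from h import *
from scipy.optimize import least_squares
a=load("scene",0);b=load("side",0)
pl=[];sv=[];tab=[]
for n,c in(("scene",a),("side",b)):
    X=cloud(c);hsv=cv2.cvtColor(c["frame"],cv2.COLOR_RGB2HSV).astype(int);H,S,V=hsv[...,0],hsv[...,1],hsv[...,2]
    m=(H>100)&(H<118)&(S>120)&(X[...,2]>0.003)&(X[...,2]<0.016)&(X[...,0]>.5)&(X[...,0]<.75)&(abs(X[...,1])<.15)
    Q=X[m];print(n,"plate z",np.median(Q[:,2]),len(Q))
    rct=cv2.minAreaRect((Q[:,:2]*1000).astype(np.float32));print(rct); print(cv2.boxPoints(rct).round(0).tolist())
    m=(S<40)&(V>90)&(X[...,2]>0.06)&(X[...,2]<.26)&(X[...,0]>.5)&(X[...,0]<.72)&(abs(X[...,1]+.02)<.08)
    m=cv2.erode(m.astype(np.uint8),np.ones((3,3)))>0
    sv.append(X[m]);print("silver",m.sum(),X[m].min(0).round(3),X[m].max(0).round(3))
    m=(H>=6)&(H<=20)&(S>150)&(V>120)&(X[...,2]>.15)&(X[...,0]>.55)&(X[...,0]<.68)&(abs(X[...,1]+.02)<.06)
    Q=X[m];tab.append(Q);print("tab",len(Q),Q.mean(0).round(4)); 
    q=Q-Q.mean(0);u,s,vt=np.linalg.svd(q,full_matrices=False);print(s,vt.round(3).tolist())
np.savez("pts.npz",s0=sv[0],s1=sv[1],t0=tab[0],t1=tab[1])
```

```text
scene plate z 0.00900965912731648 1585
((612.6032104492188, -6.958885192871094), (145.9436798095703, 173.21188354492188), 87.95243835449219)
[[523.0, -77.0], [697.0, -83.0], [702.0, 63.0], [529.0, 69.0]]
silver 1521 [ 0.558 -0.056  0.068] [0.686 0.007 0.204]
tab 214 [ 0.6152 -0.0273  0.2029]
[0.28942256 0.14861944 0.08867354] [[-0.453, 0.093, -0.887], [-0.284, -0.958, 0.044], [-0.845, 0.271, 0.46]]
side plate z 0.009508945108058066 1715
((612.3052368164062, -33.47123718261719), (136.6162567138672, 173.152099609375), 88.44783020019531)
[[524.0, -99.0], [697.0, -104.0], [701.0, 32.0], [528.0, 37.0]]
silver 1134 [ 0.533 -0.052  0.091] [0.651 0.014 0.207]
tab 415 [ 0.6082 -0.0195  0.2108]
[0.29782835 0.24458706 0.15045631] [[0.654, -0.131, 0.745], [-0.175, -0.984, -0.02], [-0.736, 0.117, 0.667]]
```

```bash
cat >> h.py <<'E'
def ray(c,uv,z):
    K=c["camera_matrix"];d=c["R"].T@np.linalg.solve(K,[uv[0],uv[1],1]);o=-c["R"].T@c["t"]
    return o+d*(z-o[2])/d[2]
E
cat > fit.py <<'E'
from h import *
from scipy.optimize import least_squares
def frame(yaw):
    X=np.array([np.cos(yaw),np.sin(yaw),0]);Y=np.array([-np.sin(yaw),np.cos(yaw),0]);Zw=np.array([0,0,1.])
    t=np.radians(35)
    z=-np.sin(t)*X+np.cos(t)*Zw; x=np.cos(t)*X+np.sin(t)*Zw
    return np.stack([x,Y,z],1)
E
python3 - <<'E'
from fit import *
a=load("scene",0);b=load("side",0)
for uv in [(252.3,273.3),(330.7,307.7),(283.3,325)]: print(ray(a,uv,.008).round(4))
print()
for uv in [(281,222),(279,261),(204,259)]: print(ray(b,uv,.008).round(4))
d=np.load("pts.npz")
for tag,keys in (("scene",["s0"]),("side",["s1"]),("both",["s0","s1"])):
    P=np.vstack([d[k] for k in keys])
    # faces: upper faces normals (x±y)/sqrt2 at 24mm from axis
    c0=np.array([.60,-.025,.15])
    def res(p):
        R=frame(p[0]);q=(P-c0)@R-np.array([p[1],p[2],0])
        dd=np.stack([np.abs((q[:,0]+q[:,1])/2**.5-.024),np.abs((q[:,0]-q[:,1])/2**.5-.024)],1)
        dd2=np.stack([np.abs((q[:,0]+q[:,1])/2**.5+.024),np.abs((q[:,0]-q[:,1])/2**.5+.024)],1)
        return np.hstack([dd,dd2]).min(1)
    best=None
    for y0 in (-.3,-.15,0,.15):
      for off in (-.02,0,.02):
        s=least_squares(res,[y0,off,0],loss="soft_l1",f_scale=.002)
        if best is None or s.cost<best.cost:best=s
    p=best.x;R=frame(p[0]);q=(P-c0)@R-np.array([p[1],p[2],0])
    print(tag,np.degrees(p[0]),p[1:],"axis pt",c0+R[:,0]*p[1]+R[:,1]*p[2],"med res",np.median(res(p)),np.percentile(res(p),90),"z range",np.percentile(q[:,2],[0,1,5,95,99,100]).round(4))
    for k in("t0","t1"):
        q=(d[k]-c0)@R-np.array([p[1],p[2],0]); print(k,np.percentile(q,[2,10,50,90,98],axis=0).round(4).tolist())
E
```

```text
[ 0.5308 -0.0753  0.008 ]
[0.6986 0.0266 0.008 ]
[ 0.6981 -0.08    0.008 ]

[ 0.5228 -0.0741  0.008 ]
[0.5269 0.038  0.008 ]
[0.697  0.0303 0.008 ]
scene -1.9398650378966786 [-0.01439483  0.00157653] axis pt [ 0.58826857 -0.02302522  0.14174346] med res 0.0007612830530967611 0.002260825399600784 z range [-0.1145 -0.1128 -0.0655  0.0479  0.0541  0.0551]
t0 [[0.0329, -0.0205, 0.0138], [0.04, -0.0196, 0.0179], [0.0462, -0.0034, 0.0381], [0.08, 0.0096, 0.0458], [0.0811, 0.0174, 0.0476]]
t1 [[0.0328, -0.0177, 0.0161], [0.0371, -0.0135, 0.0417], [0.0555, 0.0058, 0.0478], [0.0765, 0.0199, 0.0494], [0.0792, 0.0217, 0.0503]]
side -3.4338577047781125 [-0.01398419  0.0025794 ] axis pt [ 0.58871989 -0.02173911  0.141979  ] med res 0.0011792867038698147 0.0034393110762046967 z range [-0.0682 -0.064  -0.0556  0.0577  0.0594  0.0605]
t0 [[0.0325, -0.0214, 0.0139], [0.0397, -0.0201, 0.0179], [0.0457, -0.0041, 0.0381], [0.0796, 0.009, 0.0459], [0.0807, 0.0169, 0.0477]]
t1 [[0.0323, -0.0184, 0.0163], [0.0364, -0.0143, 0.0419], [0.055, 0.005, 0.0478], [0.076, 0.0192, 0.0495], [0.0789, 0.021, 0.0505]]
both -2.8431084383123975 [-0.01387831  0.00212797] axis pt [ 0.5887511  -0.02231076  0.14203973] med res 0.0009452132667750225 0.0030106603319955474 z range [-0.1143 -0.0697 -0.0631  0.0544  0.0585  0.0604]
t0 [[0.0324, -0.021, 0.0139], [0.0396, -0.0199, 0.0179], [0.0456, -0.0038, 0.0381], [0.0795, 0.0093, 0.0459], [0.0805, 0.0171, 0.0476]]
t1 [[0.0322, -0.0181, 0.0162], [0.0364, -0.014, 0.0419], [0.0549, 0.0054, 0.0478], [0.076, 0.0195, 0.0495], [0.0787, 0.0213, 0.0504]]
```

>>> move_arm --steps '[30,-40,40,2,1,60,-80,60,4,1,80,-110,60,6,1,100,-145,60,8,1,120,-180,60,10,1,140,-215,60,12,1,160,-250,60,14,1,180,-285,60,16,1,200,-320,60,17.4,1,220,-355,60,17.4,1,240,-390,60,17.4,1,260,-425,60,17.4,1]'

```text
clock: 1.15
ee_pos: [0.4729, 0.1963, 0.3621]
eef_rot: [[0.0, -0.999, 0.04], [-0.001, 0.04, 0.999], [-1.0, -0.0, -0.001]]
wrist_force: [1.0, 0.9, 0.2]
finger_gap: 0.0141
```

>>> move_arm --steps '[17,-36,0,0,1,34,-72,0,0,1,51,-109,0,0,1,68,-145,0,0,1,85,-180,0,0,1,102,-218,0,0,1,102,-218,-10,0,1,102,-218,-20,0,1,102,-218,-26,0,1,102,-218,-26,0,1]'

```text
clock: 1.98
ee_pos: [0.5737, -0.02, 0.334]
eef_rot: [[-0.004, -0.999, 0.038], [-0.001, 0.038, 0.999], [-1.0, 0.004, -0.001]]
wrist_force: [-0.0, 0.1, -0.1]
finger_gap: 0.0005
```

```bash
cat > snap.py <<'E'
import sys
from workcell import r
from h import *
k=sys.argv[1]
for n in sys.argv[2:]:
    c=r.camera(n); np.savez(f"{n}{k}.npz",**c); cv2.imwrite(f"pics/{n}{k}.png",cv2.cvtColor(c["frame"],cv2.COLOR_RGB2BGR))
s=r.state();print(s["clock"],np.round(s["ee_pos"],4),np.round(s["wrist_force"],2),s["finger_gap"],np.round(s["joint_pos"],1))
E
python3 snap.py 1 scene side; python3 -c "
from h import *
crop(load('scene',1),220,120,360,330,2.8,'pics/cs1.png');crop(load('side',1),180,90,400,270,3,'pics/cb1.png')"
```

```text
2.0833 [ 0.5745 -0.02    0.3358] [ 1.   -1.    0.88] 0.0002894903217467384 [-17.   17.8  19.4 101.7  -6.6  61.7  92.6]
```

View pics/cs1.png

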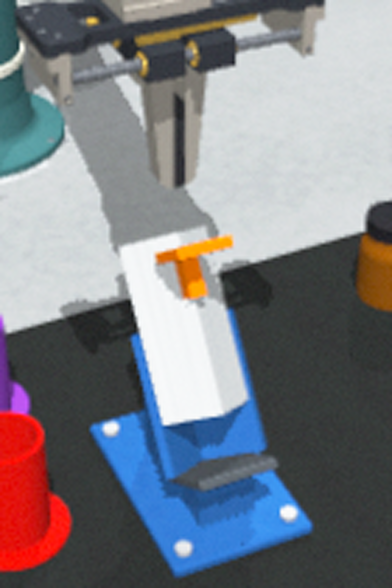

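View pics/cb1.png

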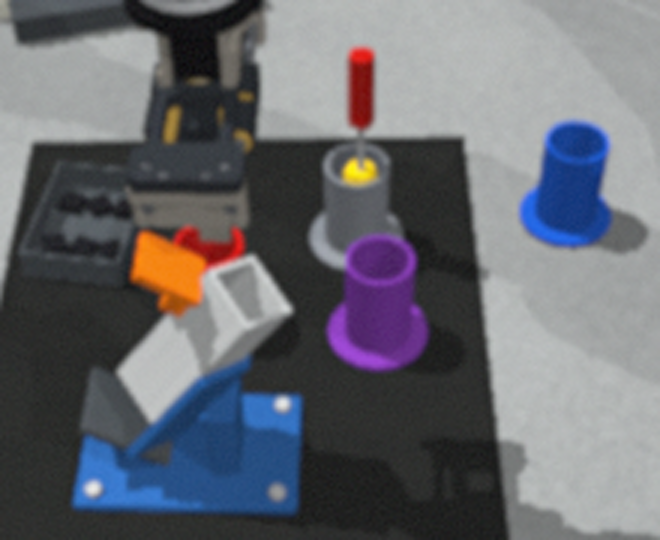

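>>> move_arm --steps '[6.9,-1,-9.8,0,1,13.7,-1,-19.7,0,1,18.3,-1,-26.2,0,1,20.6,-1.5,-29.5,0,1,22.9,-2,-32.8,0,1,24.6,-2,-35.2,0,1,26.4,-2,-37.7,0,1,28.1,-2,-40.1,0,1,29.8,-2,-42.6,0,1,31.5,-2,-45,0,1]'

```text
clock: 2.92
ee_pos: [0.6057, -0.0222, 0.2906]
eef_rot: [[-0.002, -0.999, 0.038], [-0.0, 0.038, 0.999], [-1.0, 0.002, -0.001]]
wrist_force: [-5.1, 0.8, 4.3]
finger_gap: 0.0003
```

>>> move_arm --steps '[1.7,0,-2.5,0,1,3.4,0,-4.9,0,1,5.2,0,-7.4,0,1,6.9,0,-9.8,0,1,8.0,0,-11.5,0,1]'

```text
clock: 3.33
ee_pos: [0.6139, -0.0224, 0.2788]
eef_rot: [[-0.002, -0.999, 0.038], [-0.001, 0.038, 0.999], [-1.0, 0.002, -0.001]]
wrist_force: [-4.0, 0.2, 3.1]
finger_gap: 0.0005
```

```bash
python3 snap.py 2 scene side; python3 -c "
from h import *
crop(load('scene',2),220,120,360,330,2.8,'pics/cs2.png');crop(load('side',2),180,90,400,270,3,'pics/cb2.png')"
```

```text
3.4333 [ 0.614  -0.0223  0.2787] [-2.43 -0.24  0.93] 0.0002666487379961066 [-15.2  25.2  18.7  99.4  -9.3  57.1  94.7]
```

View pics/cs2.png

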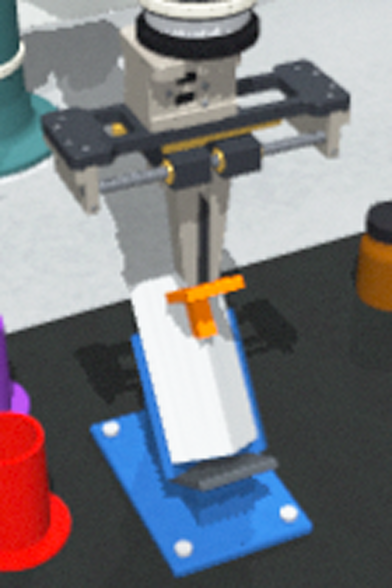

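View pics/cb2.png

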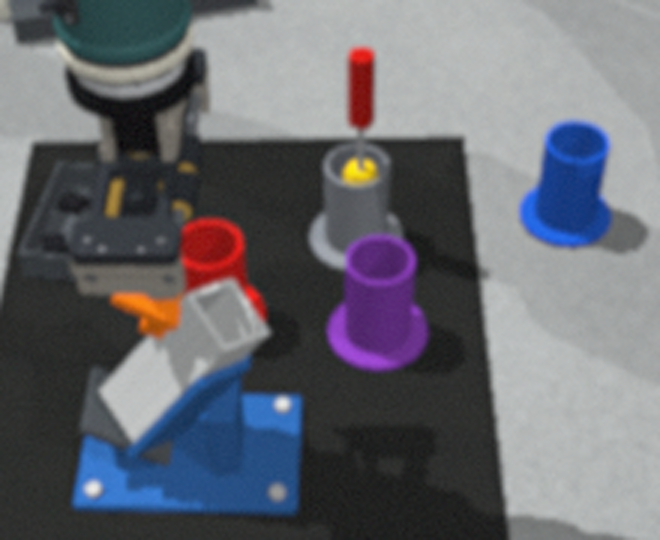

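>>> move_arm --steps '[1.1,0,-1.6,0,1,2.3,0,-3.3,0,1,3.4,0,-4.9,0,1,4.0,0,-5.7,0,1,4.6,0,-6.6,0,1]'

```text
clock: 3.85
ee_pos: [0.6186, -0.0225, 0.272]
eef_rot: [[-0.002, -0.999, 0.038], [-0.001, 0.038, 0.999], [-1.0, 0.002, -0.001]]
wrist_force: [-4.4, -0.1, 4.3]
finger_gap: 0.0008
```

>>> move_arm --steps '[0.9,0,-1.2,0,1,1.7,0,-2.5,0,1]'

```text
clock: 4.02
ee_pos: [0.6201, -0.0225, 0.2699]
eef_rot: [[-0.003, -0.999, 0.038], [-0.001, 0.038, 0.999], [-1.0, 0.003, -0.001]]
wrist_force: [-10.5, 0.4, 15.7]
finger_gap: 0.0005
```

```bash
python3 snap.py 3 scene side; python3 -c "
from h import *
crop(load('scene',3),240,200,340,310,6,'pics/cs3.png');crop(load('side',3),190,160,300,270,6,'pics/cb3.png')"
```

```text
4.1167 [ 0.62   -0.0225  0.2701] [-7.23  0.    9.38] 0.00040449688161441603 [-14.9  26.3  18.5  98.9  -9.6  56.6  95. ]
```

View pics/cs3.png

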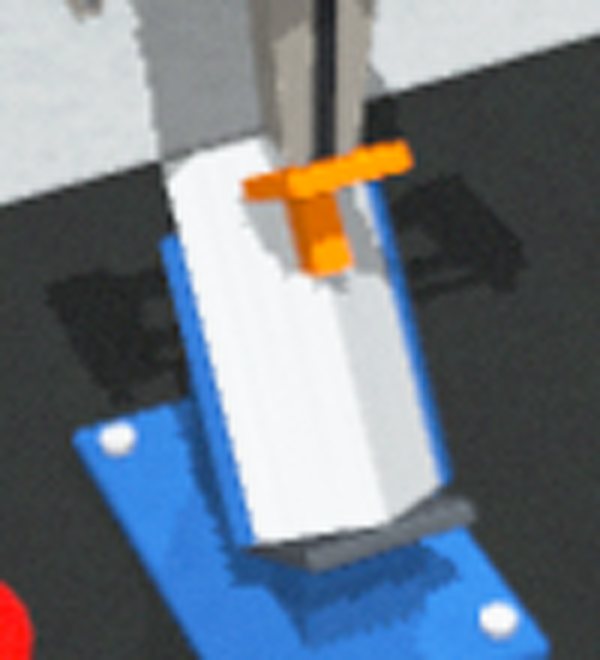

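View pics/cb3.png

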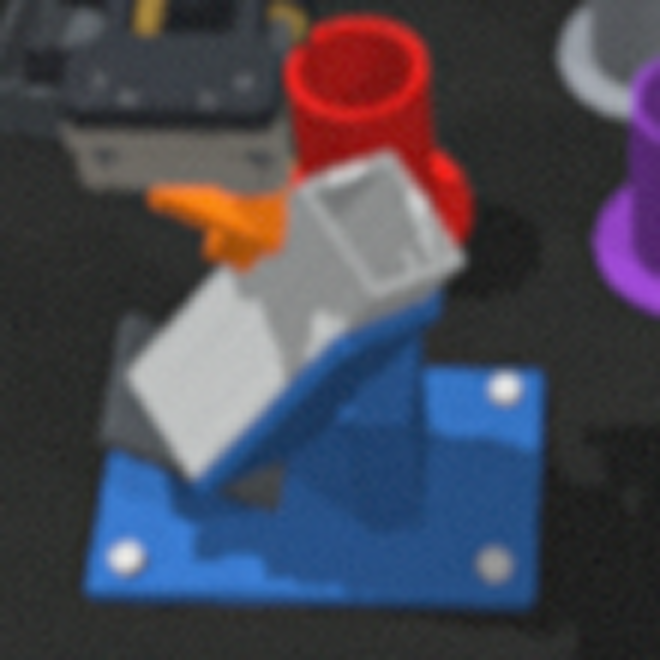

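>>> move_arm --steps '[-11.5,0.5,16.4,0,1,-23,1,33,0,1,-25,0,60,0,1,-40,-30,90,0,-1,-60,-60,100,0,-1,-75,-95,100,0,-1]'

```text
clock: 4.62
ee_pos: [0.5464, -0.1179, 0.3736]
eef_rot: [[0.006, -0.999, 0.035], [-0.001, 0.035, 0.999], [-1.0, -0.006, -0.001]]
wrist_force: [0.5, -1.2, 0.4]
finger_gap: 0.019
```

```bash
python3 snap.py 4 scene side
cat > cyl.py <<'E'
from h import *
from scipy.optimize import least_squares
def pts(c,kind):
    X=cloud(c);hsv=cv2.cvtColor(c["frame"],cv2.COLOR_RGB2HSV).astype(int);H,S,V=hsv[...,0],hsv[...,1],hsv[...,2]
    box=(abs(X[...,0]-.475)<.06)&(abs(X[...,1]+.26)<.06)
    if kind=="red": m=((H<6)|(H>174))&(S>150)&box&(X[...,2]>.12)&(X[...,2]<.22)
    if kind=="pot": m=(S<60)&box&(X[...,2]>.02)&(X[...,2]<.086)
    if kind=="yel": m=(H>20)&(H<36)&(S>120)&box
    return X[m]
def fit(P,r,tilt=True):
    z0=P[:,2].mean()
    def res(p):
        cx=p[0]+(p[2]*(P[:,2]-z0) if tilt else 0);cy=p[1]+(p[3]*(P[:,2]-z0) if tilt else 0)
        return np.hypot(P[:,0]-cx,P[:,1]-cy)-r
    s=least_squares(res,[.475,-.26]+([0,0] if tilt else []),loss="soft_l1",f_scale=.0015)
    return s.x,z0,np.median(abs(res(s.x)))
E
python3 - <<'E'
from cyl import *
from fit import *
for k in (0,4):
    A=[load("scene",k),load("side",k)]
    for nm,c in (("scene",A[:1]),("side",A[1:]),("both",A)):
        P=np.vstack([pts(q,"red") for q in c]);print(k,nm,"handle",len(P),fit(P,.011),P[:,2].max(), fit(P,.011,False)[0])
        P=np.vstack([pts(q,"pot") for q in c]);
        P2=P[np.hypot(P[:,0]-.475,P[:,1]+.26)<.045]; print("   pot",len(P),fit(P,.028,False))
        P=np.vstack([pts(q,"yel") for q in c]);print("   yel",P.mean(0),P.max(0))
# section refit
k=4;P=[];T=[]
for n in("scene","side"):
    c=load(n,k);X=cloud(c);hsv=cv2.cvtColor(c["frame"],cv2.COLOR_RGB2HSV).astype(int);H,S,V=hsv[...,0],hsv[...,1],hsv[...,2]
    m=(S<40)&(V>90)&(X[...,2]>0.05)&(X[...,2]<.2)&(X[...,0]>.5)&(X[...,0]<.72)&(abs(X[...,1]+.02)<.06)
    P.append(X[cv2.erode(m.astype(np.uint8),np.ones((3,3)))>0])
    m=(H>=6)&(H<=20)&(S>150)&(V>120)&(X[...,2]>.12)&(X[...,0]>.55)&(X[...,0]<.70)&(abs(X[...,1]+.02)<.06);T.append(X[m])
c0=np.array([.60,-.025,.12]);
for tag,PP in (("scene",P[0]),("side",P[1]),("both",np.vstack(P))):
    def res(p):
        R=frame(p[0]);q=(PP-c0)@R-np.array([p[1],p[2],0]);u=(q[:,0]+q[:,1])/2**.5;v=(q[:,0]-q[:,1])/2**.5
        return np.minimum(abs(abs(u)-.024),abs(abs(v)-.024))
    best=min((least_squares(res,[y0,o,0],loss="soft_l1",f_scale=.002) for y0 in(-.1,0) for o in(-.02,0,.02)),key=lambda s:s.cost)
    p=best.x;R=frame(p[0]);q=(PP-c0)@R-np.array([p[1],p[2],0]);o=c0+R[:,0]*p[1]+R[:,1]*p[2]
    print(tag,np.degrees(p[0]),"axis pt",o.round(4),np.median(res(p)),"z",np.percentile(q[:,2],[1,5,95,99,100]).round(4))
    for t in T:
        q=(t-o)@R; print("  tab z",np.percentile(q[:,2],[50,80,90,98]).round(4),"y",np.percentile(q[:,1],[2,98]).round(4))
E
```

```text
4.7167 [ 0.5437 -0.1244  0.3718] [ 0.18  0.31 -0.29] 0.02642334642939576 [ -9.7  14.1  22.9 101.8  -5.8  65.1 102.3]
0 scene handle 330 (array([ 0.47388961, -0.26081893,  0.00923336,  0.00191131]), np.float64(0.17671613908455783), np.float64(0.0008059660559112808)) 0.20694788112669552 [ 0.4738484  -0.26082684]
   pot 750 (array([ 0.47728016, -0.26180375]), np.float64(0.05671606395650332), np.float64(0.0008336448825035179))
   yel [ 0.47793103 -0.26116583  0.08285661] [ 0.49165496 -0.24398325  0.08767056]
0 side handle 174 (array([ 0.47411065, -0.26068169, -0.01102458, -0.01140061]), np.float64(0.17991903956672897), np.float64(0.0010233279046343796)) 0.20878580931605872 [ 0.47417646 -0.2606328 ]
   pot 419 (array([ 0.47709262, -0.26073381]), np.float64(0.0593897527062217), np.float64(0.0010310326284483327))
   yel [ 0.47470372 -0.26062684  0.08246549] [ 0.48850888 -0.2462618   0.09112458]
0 both handle 504 (array([ 0.47393685, -0.26073852,  0.00784089, -0.00549292]), np.float64(0.17782190234625977), np.float64(0.0008683374518815169)) 0.20878580931605872 [ 0.47388687 -0.26070875]
   po
[... 1424 characters left out ...]
32633 axis pt [ 0.6025 -0.0236  0.1217] 0.0008325137047525896 z [-0.0878 -0.0834  0.0376  0.0419  0.0436]
  tab z [0.0273 0.0321 0.0338 0.034 ] y [-0.0202  0.0183]
  tab z [0.034  0.035  0.0355 0.0364] y [-0.0175  0.0215]
side -2.907694766124707 axis pt [ 0.6017 -0.0204  0.121 ] 0.0012373342307206263 z [-0.0852 -0.0773  0.0439  0.0456  0.0466]
  tab z [0.0272 0.032  0.0338 0.0341] y [-0.0229  0.0158]
  tab z [0.034  0.035  0.0355 0.0365] y [-0.0204  0.0189]
both -2.798399374447384 axis pt [ 0.603  -0.0227  0.122 ] 0.001002107285208418 z [-0.087  -0.0818  0.0414  0.0447  0.0466]
  tab z [0.0272 0.032  0.0338 0.034 ] y [-0.0207  0.0179]
  tab z [0.034  0.035  0.0355 0.0364] y [-0.0182  0.0211]
```

>>> move_arm --steps '[-18,-34,0,0,-1,-35,-68,0,0,-1,-52,-102,0,0,-1,-69.6,-136.3,-10,0,-1,-69.6,-136.3,-30,0,-1,-69.6,-136.3,-42,0,-1,-69.6,-136.3,-42,0,-1,-69.6,-136.3,-42,0,-1,-69.6,-136.3,-42,0,-1]'

```text
clock: 5.47
ee_pos: [0.4751, -0.2604, 0.3304]
eef_rot: [[0.004, -0.999, 0.046], [-0.005, 0.046, 0.999], [-1.0, -0.004, -0.004]]
wrist_force: [-0.3, 0.3, 0.2]
finger_gap: 0.0861
```

```bash
python3 snap.py 5 scene side wrist;  python3 -c "
from h import *
crop(load('scene',5),100,120,280,300,3.3,'pics/cs5.png')"
```

```text
5.6167 [ 0.4748 -0.2604  0.3306] [ 0.33 -0.09 -0.08] 0.09195201761789885 [  2.3  14.9  27.4 107.1  -7.7  59.5 120.1]
```

View pics/cs5.png

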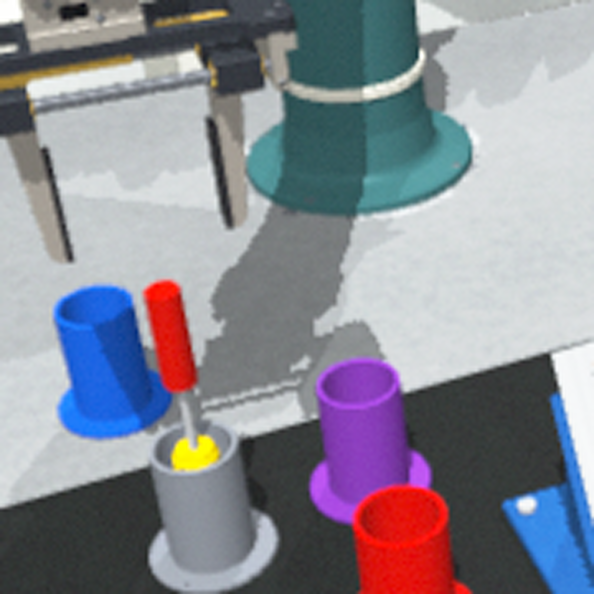

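View pics/wrist5.png

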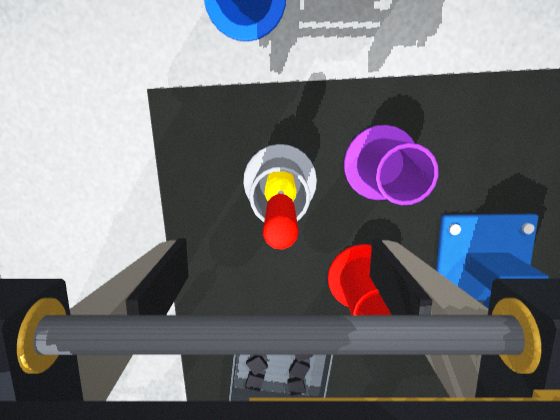

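>>> move_arm --steps '[-0.7,-0.3,-20,0,-1,-0.7,-0.3,-45,0,-1,-0.7,-0.3,-65,0,-1,-0.7,-0.3,-73.6,0,-1,-0.7,-0.3,-73.6,0,1,-0.7,-0.3,-73.6,0,1,-0.7,-0.3,-73.6,0,1,-0.7,-0.3,-73.6,0,1,-0.7,-0.3,-73.6,0,1,-0.7,-0.3,-73.6,0,1,-0.7,-0.3,-73.6,0,1,-0.7,-0.3,-73.6,0,1]'

```text
clock: 6.62
ee_pos: [0.4743, -0.2608, 0.2573]
eef_rot: [[0.004, -0.999, 0.047], [-0.005, 0.047, 0.999], [-1.0, -0.005, -0.004]]
wrist_force: [-0.4, 0.2, -0.8]
finger_gap: 0.0409
```

>>> move_arm --steps '[0,0,0,0,1,0,0,0,0,1,0,0,0,0,1,0,0,0,0,1,0,0,0,0,1]'

```text
clock: 7.03
ee_pos: [0.4742, -0.2608, 0.2573]
eef_rot: [[0.004, -0.999, 0.047], [-0.004, 0.047, 0.999], [-1.0, -0.005, -0.004]]
wrist_force: [-0.6, 0.0, 0.3]
finger_gap: 0.0215
```

>>> move_arm --steps '[0,0,25,0,1,0,0,50,0,1,0,0,69,0,1,-7,0,69,0,1,-15,0.5,69,0,1,-22,1,69,0,1,-29,1.3,69,0,1,-36,1.6,69,0,1]'

```text
clock: 7.7
ee_pos: [0.4374, -0.259, 0.3255]
eef_rot: [[0.004, -0.999, 0.047], [-0.004, 0.047, 0.999], [-1.0, -0.004, -0.004]]
wrist_force: [3.2, -0.3, -2.0]
finger_gap: 0.0214
```

```bash
python3 snap.py 6 scene side;  python3 -c "
from h import *
crop(load('scene',6),80,80,260,310,2.6,'pics/cs6.png');crop(load('side',6),240,50,400,230,3.2,'pics/cb6.png')"
```

```text
7.8 [ 0.4368 -0.259   0.3255] [ 2.09 -0.34 -1.81] 0.021474097194708962 [  2.5  11.6  28.  111.7  -6.3  57.9 120.6]
```

View pics/cs6.png

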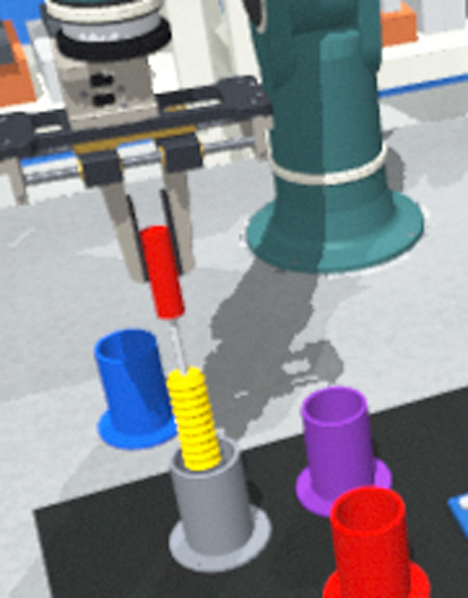

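View pics/cb6.png

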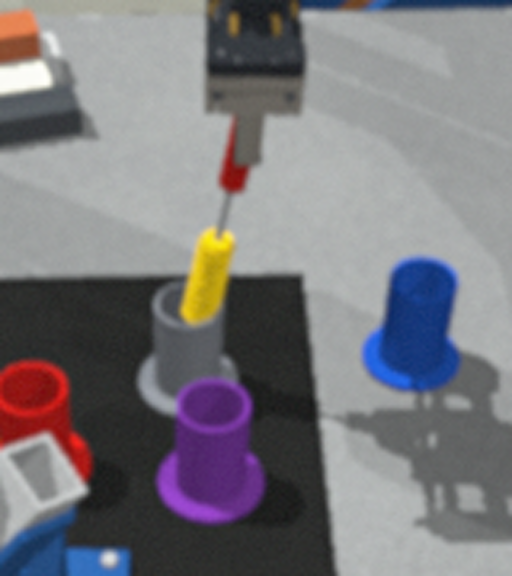

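>>> move_arm --steps '[-9,0.4,-1,0,1,-18,0.8,-2.5,0,1,-28,1.2,-4,0,1,-37,1.6,-7,0,1,-46,2,-11,0,1,-55,2.4,-14.5,0,1,-62,2.7,-18,0,1,-68,3,-21,0,1,-72,3.2,-23,0,1,-72,3.2,-23,0,1]'

```text
clock: 8.63
ee_pos: [0.3636, -0.2557, 0.302]
eef_rot: [[0.002, -0.999, 0.048], [-0.003, 0.048, 0.999], [-1.0, -0.002, -0.003]]
wrist_force: [0.6, 0.2, 1.8]
finger_gap: 0.0213
```

```bash
python3 snap.py 7 scene side;  python3 -c "
from h import *
crop(load('scene',7),80,80,260,310,2.6,'pics/cs7.png');crop(load('side',7),240,50,400,230,3.2,'pics/cb7.png')"
cat > brush.py <<'E'
import sys
from h import *
from workcell import r
def brush(k,box=None):
    P=[];Y=[]
    for n in ("scene","side"):
        c=load(n,k);X=cloud(c);hsv=cv2.cvtColor(c["frame"],cv2.COLOR_RGB2HSV).astype(int);H,S,V=hsv[...,0],hsv[...,1],hsv[...,2]
        m=(H>22)&(H<35)&(S>150)&(V>100)&(X[...,2]>.05)&(X[...,2]<.35)&(X[...,0]>.25)&(X[...,0]<.75)&(X[...,1]>-.4)&(X[...,1]<.2)
        k_,l,st,_=cv2.connectedComponentsWithStats(m.astype(np.uint8))
        if k_<2: continue
        i=1+np.argmax(st[1:,4]);Q=X[cv2.erode((l==i).astype(np.uint8),np.ones((3,3)))>0]
        Y.append(Q)
    return Y
from scipy.optimize import least_squares
def fitb(Y,r=.0145):
    P=np.vstack(Y);c=P.mean(0)
    def ax(p):
        d=np.array([p[2],p[3],1]);return c+np.array([p[0],p[1],0]),d/np.linalg.norm(d)
    def res(p):
        o,d=ax(p);q=P-o;q=q-np.outer(q@d,d);return np.linalg.norm(q,axis=1)-r
    s=min((least_squares(res,[0,0,t,0],loss="soft_l1",f_scale=.0015) for t in(0,-.4,-.8)),key=lambda s:s.cost)
    o,d=ax(s.x);t=(P-o)@d
    return o,d,np.percentile(t,[0,2,98,100]),np.median(abs(res(s.x)))
if __name__=="__main__":
    Y=brush(sys.argv[1])
    for y in Y+[np.vstack(Y)]:
        o,d,t,e=fitb([y]);print(len(y),"o",o.round(4),"d",d.round(3),"lean",np.degrees(np.arccos(d[2])).round(1),"lo",(o+d*t[1]).round(4),"hi",(o+d*t[2]).round(4),"len",t.round(4),e)
    g=r.state()["ee_pos"]-[0,0,r.grasp_offset];print("grasp pt",g.round(4),"offset to axis",((g-o)-((g-o)@d)*d).round(4),"s",((g-o)@d-t[1]).round(4))
E
python3 brush.py 7
```

```text
8.7333 [ 0.3646 -0.2558  0.3025] [ 0.56 -0.62  0.93] 0.021053875047325053 [  3.8   6.2  29.1 120.9  -3.7  53.5 122.2]
349 o [ 0.444  -0.2613  0.1232] d [-0.571  0.038  0.82 ] lean 34.9 lo [ 0.4696 -0.263   0.0863] hi [ 0.4287 -0.2603  0.1452] len [-0.0463 -0.045   0.0268  0.0281] 0.001114546981001498
215 o [ 0.4441 -0.2617  0.1239] d [-0.561 -0.     0.828] lean 34.1 lo [ 0.4695 -0.2616  0.0864] hi [ 0.4267 -0.2617  0.1495] len [-0.0478 -0.0453  0.031   0.0339] 0.0012966396003268304
564 o [ 0.4439 -0.2614  0.1235] d [-0.572  0.016  0.82 ] lean 34.9 lo [ 0.4697 -0.2621  0.0864] hi [ 0.4269 -0.2609  0.1478] len [-0.0476 -0.0452  0.0297  0.0341] 0.0011844704672608827
grasp pt [ 0.3646 -0.2558  0.2331] offset to axis [-0.0019  0.0035 -0.0014] s 0.1805
```

View pics/cs7.png

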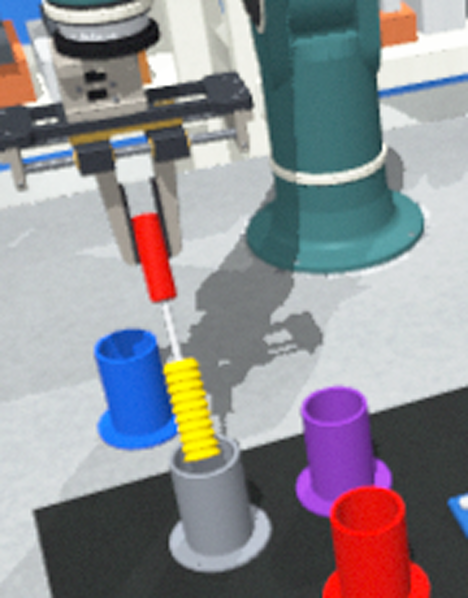

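View pics/cb7.png

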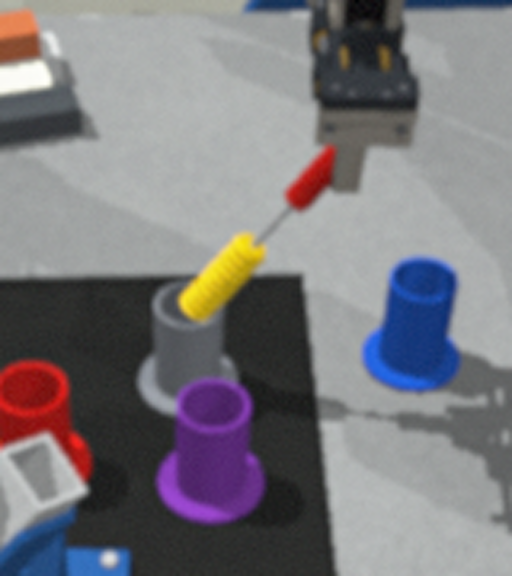

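>>> move_arm --steps '[-6,0.3,8,0,1,-12,0.5,17,0,1,-18,0.8,26,0,1,-18,0.8,55,0,1,-18,0.8,85,0,1,0,30,105,0,1,18,65,110,0,1,36,100,110,0,1,54,135,110,0,1,70,170,110,0,1,80,195,110,0,1,80,195,110,0,1]'

```text
clock: 9.73
ee_pos: [0.4452, -0.0556, 0.4129]
eef_rot: [[0.002, -0.999, 0.039], [-0.003, 0.039, 0.999], [-1.0, -0.002, -0.003]]
wrist_force: [-0.2, 0.7, -1.0]
finger_gap: 0.0211
```

```bash
python3 snap.py 8 scene side; python3 brush.py 8;python3 -c "
from h import *
crop(load('scene',8),160,80,360,310,2.6,'pics/cs8.png');crop(load('side',8),180,50,400,270,2.7,'pics/cb8.png')"
```

```text
9.8333 [ 0.4439 -0.0607  0.4128] [ 0.45  0.01 -1.11] 0.021221561002417556 [-1.050e+01 -1.000e-01  1.400e+01  1.114e+02  3.000e-01  6.860e+01
  9.070e+01]
412 o [ 0.5233 -0.0596  0.231 ] d [-0.555  0.024  0.831] lean 33.8 lo [ 0.5475 -0.0606  0.1948] hi [ 0.508  -0.0589  0.2539] len [-0.0449 -0.0435  0.0276  0.0291] 0.001148050939457644
342 o [ 0.5214 -0.0642  0.2336] d [-0.557  0.015  0.83 ] lean 33.9 lo [ 0.5464 -0.0648  0.1964] hi [ 0.5046 -0.0637  0.2587] len [-0.0469 -0.0449  0.0302  0.0307] 0.0009691355086740815
754 o [ 0.5219 -0.0631  0.2322] d [-0.557  0.007  0.83 ] lean 33.9 lo [ 0.5467 -0.0634  0.1952] hi [ 0.5049 -0.0628  0.2575] len [-0.0466 -0.0446  0.0305  0.0322] 0.0014460179929285362
grasp pt [ 0.4439 -0.0607  0.3434] offset to axis [-0.0023  0.0014 -0.0015] s 0.1804
```

View pics/cs8.png

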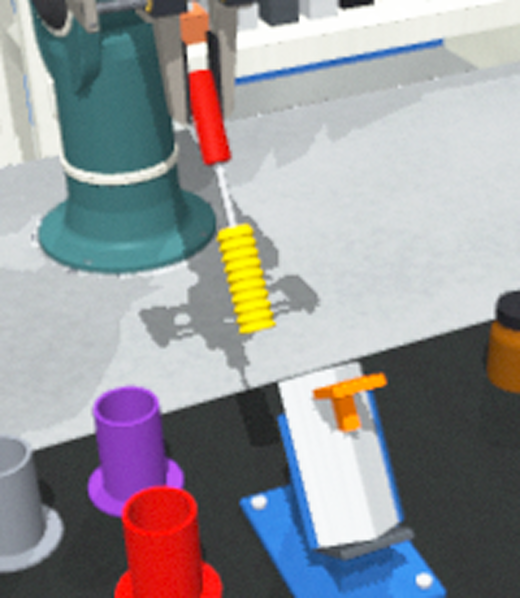

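View pics/cb8.png

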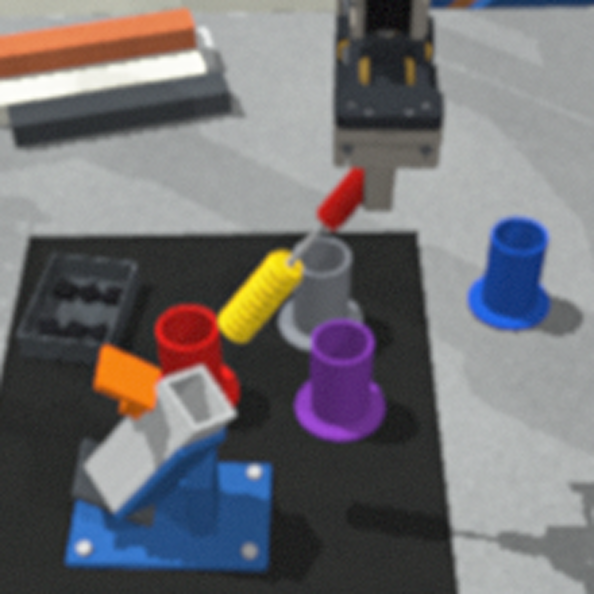

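>>> move_arm --steps '[4,15,0,0,1,8,30,-2,0,1,12,40,-6,0,1,15,44,-10,0,1,15,44,-13,0,1,15,44,-13,0,1,15,44,-13,0,1]'

```text
clock: 10.42
ee_pos: [0.4585, -0.0178, 0.3995]
eef_rot: [[0.0, -0.999, 0.047], [-0.005, 0.047, 0.999], [-1.0, -0.0, -0.005]]
wrist_force: [0.5, -0.1, -0.8]
finger_gap: 0.0215
```

```bash
python3 snap.py 9 scene side; python3 brush.py 9;python3 -c "
from h import *
crop(load('scene',9),220,120,340,250,4.5,'pics/cs9.png');crop(load('side',9),180,110,320,250,4,'pics/cb9.png')"
```

```text
10.5167 [ 0.4588 -0.0175  0.3999] [ 0.11 -0.29 -0.31] 0.02106346051833217 [-1.320e+01  1.900e+00  1.140e+01  1.111e+02 -1.000e-01  6.690e+01
  8.560e+01]
386 o [ 0.5359 -0.0233  0.2184] d [-0.553  0.017  0.833] lean 33.6 lo [ 0.5601 -0.0241  0.1819] hi [ 0.5211 -0.0228  0.2406] len [-0.0451 -0.0438  0.0266  0.0285] 0.0012189497736401038
342 o [ 0.5339 -0.0237  0.2228] d [-0.553  0.006  0.833] lean 33.6 lo [ 0.5576 -0.024   0.1871] hi [ 0.5188 -0.0236  0.2455] len [-0.0482 -0.0428  0.0273  0.0294] 0.0010600639884866076
728 o [ 0.5347 -0.0234  0.2205] d [-0.554  0.008  0.833] lean 33.6 lo [ 0.5597 -0.0238  0.1829] hi [ 0.5186 -0.0232  0.2446] len [-0.0474 -0.0451  0.029   0.0318] 0.0011760908854278858
grasp pt [ 0.4588 -0.0175  0.3305] offset to axis [-0.0019  0.0048 -0.0013] s 0.1788
```

View pics/cs9.png

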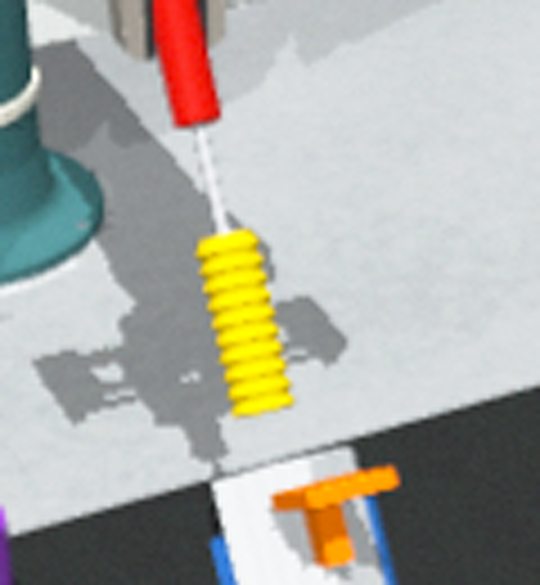

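View pics/cb9.png

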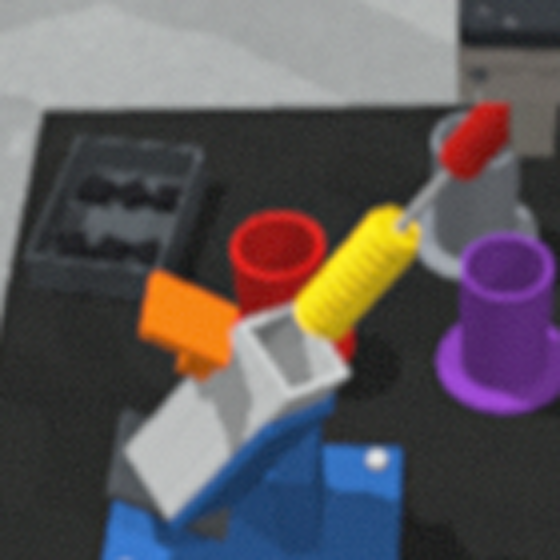

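>>> move_arm --steps '[0,2.5,0,0,1,3,2.4,-4,0,1,6,2.3,-8,0,1,9,2.2,-12.5,0,1,11.5,2,-16.4,0,1,14.3,1.9,-20.5,0,1,17.2,1.8,-24.6,0,1,20,1.6,-28.7,0,1,23,1.5,-32.8,0,1,25.8,1.4,-36.9,0,1,28.7,1.3,-41,0,1]'

```text
clock: 11.43
ee_pos: [0.4878, -0.0163, 0.3585]
eef_rot: [[0.001, -0.999, 0.047], [-0.005, 0.047, 0.999], [-1.0, -0.001, -0.005]]
wrist_force: [-0.1, -0.4, -1.0]
finger_gap: 0.0214
```

```bash
python3 snap.py 10 scene side; python3 brush.py 10;python3 -c "
from h import *
crop(load('scene',10),220,120,340,250,4.5,'pics/cs10.png');crop(load('side',10),180,110,320,250,4,'pics/cb10.png')"
```

```text
11.5333 [ 0.4876 -0.0162  0.3581] [-0.52  0.3   0.2 ] 0.02120976085479989 [-12.8   7.3  11.7 111.   -1.4  61.9  86.7]
247 o [ 0.5585 -0.0206  0.1877] d [-0.533  0.063  0.843] lean 32.5 lo [ 0.5749 -0.0226  0.1617] hi [ 0.5506 -0.0197  0.2001] len [-0.032  -0.0308  0.0147  0.0163] 0.0011353942698637577
242 o [ 0.5585 -0.0224  0.1883] d [-0.55  -0.006  0.835] lean 33.4 lo [ 0.5776 -0.0223  0.1593] hi [ 0.5483 -0.0226  0.2039] len [-0.0407 -0.0347  0.0186  0.0192] 0.0011600872976357075
489 o [ 0.558  -0.0218  0.188 ] d [-0.55   0.006  0.835] lean 33.4 lo [ 0.5761 -0.022   0.1605] hi [ 0.5481 -0.0217  0.2031] len [-0.0406 -0.033   0.018   0.0193] 0.0011988809213526515
grasp pt [ 0.4876 -0.0162  0.2887] offset to axis [-0.0028  0.0048 -0.0019] s 0.1558
```

View pics/cs10.png

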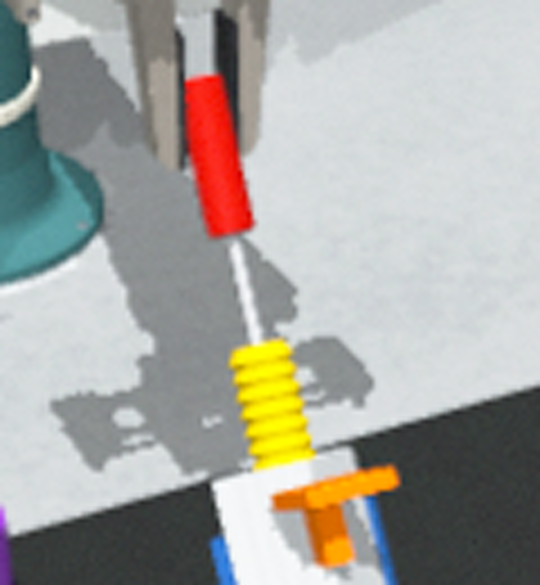

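View pics/cb10.png

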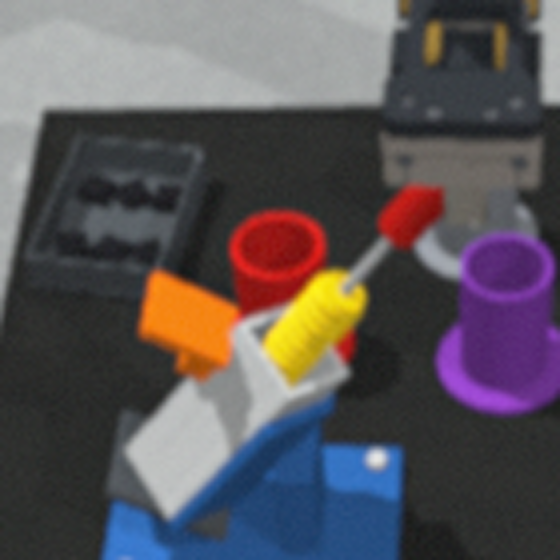

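>>> move_arm --steps '[4,-0.2,-5.7,0,1,8,-0.3,-11.5,0,1,12,-0.5,-17.2,0,1,16,-0.7,-22.9,0,1,20,-0.9,-28.7,0,1,24,-1,-34.4,0,1,28.1,-1.2,-40.1,0,1,32.1,-1.4,-45.9,0,1,36.1,-1.6,-51.6,0,1,40.1,-1.7,-57.3,0,1,44.1,-1.9,-63.1,0,1,48.1,-2.1,-68.8,0,1]'

```text
clock: 12.53
ee_pos: [0.5361, -0.0184, 0.2887]
eef_rot: [[-0.0, -0.999, 0.047], [-0.005, 0.047, 0.999], [-1.0, -0.0, -0.005]]
wrist_force: [0.6, -0.6, -0.5]
finger_gap: 0.0215
```

>>> move_arm --steps '[2.3,0,-3.3,0,1,4.6,-0.2,-6.6,0,1,6.3,-0.3,-9,0,1,8,-0.3,-11.5,0,1]'

```text
clock: 12.87
ee_pos: [0.5432, -0.0187, 0.2774]
eef_rot: [[-0.004, -0.999, 0.047], [-0.005, 0.047, 0.999], [-1.0, 0.003, -0.005]]
wrist_force: [-15.7, 0.3, 23.2]
finger_gap: 0.0214
```

>>> move_arm --steps '[0.6,0,-0.8,0,1,1.1,0,-1.6,0,1,1.7,0,-2.5,0,1,2.3,0,-3.3,0,1]'

```text
clock: 13.2
ee_pos: [0.5428, -0.0188, 0.2767]
eef_rot: [[-0.011, -0.999, 0.047], [-0.003, 0.047, 0.999], [-1.0, 0.01, -0.004]]
wrist_force: [-21.6, 0.0, 32.6]
finger_gap: 0.0212
```

>>> move_arm --steps '[-3,0.1,4,0,1,-8,0.3,11,0,1,-13,0.5,18.5,0,1,-18,0.8,26,0,1,-23.5,1,33.5,0,1,-29,1.2,41.5,0,1,-34.5,1.5,49,0,1,-40,1.7,57,0,1,-45,2,64.5,0,1,-50,2.2,71.5,0,1,-54.4,2.4,77.8,0,1,-54.4,2.4,77.8,0,1]'

```text
clock: 14.2
ee_pos: [0.4882, -0.0164, 0.356]
eef_rot: [[-0.008, -0.999, 0.047], [-0.003, 0.047, 0.999], [-1.0, 0.008, -0.003]]
wrist_force: [0.1, -0.0, 0.4]
finger_gap: 0.0212
```

```bash
python3 snap.py 11 scene side; python3 brush.py 11;python3 -c "
from h import *
crop(load('scene',11),220,120,340,310,3.1,'pics/cs11.png');crop(load('side',11),180,110,320,250,4,'pics/cb11.png')"
```

```text
14.3 [ 0.4884 -0.0164  0.3547] [ 1.2   0.07 -0.92] 0.021138771090643847 [-12.8   7.8  11.8 110.8  -1.6  62.1  87. ]
221 o [ 0.5562 -0.0209  0.1865] d [-0.538  0.02   0.843] lean 32.6 lo [ 0.5729 -0.0215  0.1603] hi [ 0.5489 -0.0206  0.1978] len [-0.032  -0.0311  0.0135  0.0143] 0.0011382961447549498
235 o [ 0.5569 -0.0221  0.185 ] d [-0.577  0.012  0.817] lean 35.3 lo [ 0.5764 -0.0225  0.1573] hi [ 0.5463 -0.0219  0.2   ] len [-0.0366 -0.0339  0.0184  0.0191] 0.0011451155817515275
456 o [ 0.5563 -0.0218  0.1857] d [-0.554  0.002  0.833] lean 33.6 lo [ 0.5752 -0.0219  0.1574] hi [ 0.5469 -0.0218  0.1999] len [-0.0376 -0.034   0.017   0.018 ] 0.0011832722029844322
grasp pt [ 0.4884 -0.0164  0.2853] offset to axis [-0.0012  0.0051 -0.0008] s 0.1546
```

View pics/cs11.png

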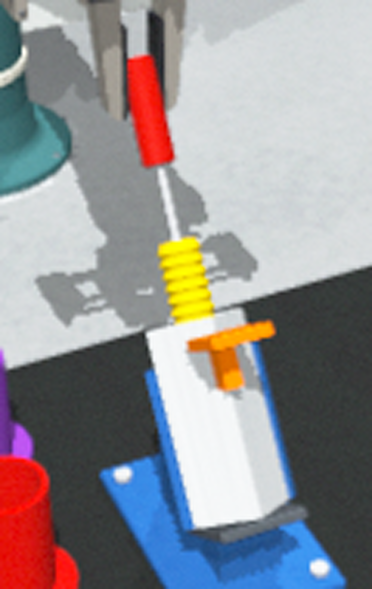

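View pics/cb11.png

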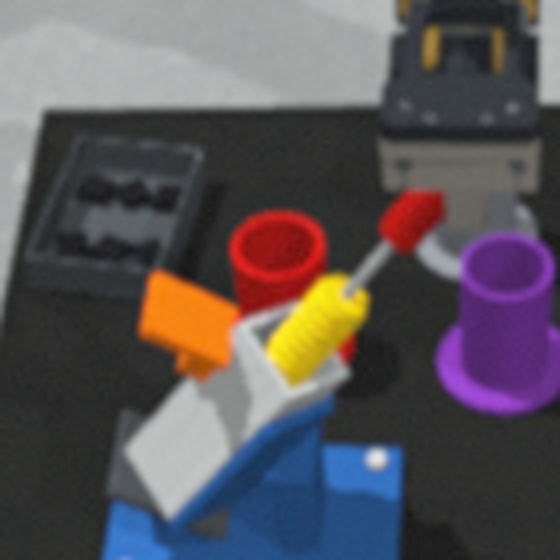

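>>> move_arm --steps '[4,-0.2,-6,0,1,10,-0.4,-14,0,1,16,-0.7,-22.5,0,1,22,-1,-31,0,1,28,-1.2,-39.5,0,1,34,-1.5,-48,0,1,40,-1.8,-56.5,0,1,45,-2,-64,0,1,49,-2.1,-69.5,0,1,51.5,-2.2,-73,0,1,53.3,-2.3,-75.5,0,1,54.3,-2.4,-77.2,0,1]'

```text
clock: 15.3
ee_pos: [0.5429, -0.0188, 0.2774]
eef_rot: [[-0.01, -0.999, 0.047], [-0.003, 0.047, 0.999], [-1.0, 0.01, -0.004]]
wrist_force: [-2.9, 1.1, 5.0]
finger_gap: 0.0213
```

>>> move_arm --steps '[0.7,0,-1,0,1,0.7,0,-1,0,1]'

```text
clock: 15.47
ee_pos: [0.5428, -0.0189, 0.2772]
eef_rot: [[-0.012, -0.999, 0.047], [-0.003, 0.047, 0.999], [-1.0, 0.012, -0.003]]
wrist_force: [-4.7, -0.2, 5.7]
finger_gap: 0.0212
```

>>> move_arm --steps '[-3,0.1,4,0,1,-8,0.3,11,0,1,-13,0.5,18.5,0,1,-18,0.8,26,0,1,-23.5,1,33.5,0,1,-29,1.2,41.5,0,1,-34.5,1.5,49,0,1,-40,1.7,57,0,1,-45,2,64.5,0,1,-50,2.2,71.5,0,1,-54.4,2.4,77.8,0,1,-54.4,2.4,77.8,0,1]'

```text
clock: 16.47
ee_pos: [0.4882, -0.0165, 0.3565]
eef_rot: [[-0.01, -0.999, 0.047], [-0.003, 0.047, 0.999], [-1.0, 0.01, -0.003]]
wrist_force: [0.5, -0.7, -0.5]
finger_gap: 0.021
```

>>> move_arm --steps '[4,-0.2,-6,0,1,10,-0.4,-14,0,1,16,-0.7,-23,0,1,22,-1,-32,0,1,28,-1.2,-41,0,1,34,-1.5,-50,0,1,40,-1.8,-58.5,0,1,45,-2,-66,0,1,49,-2.1,-71.5,0,1,52,-2.2,-75.5,0,1,53.8,-2.3,-78.3,0,1,55,-2.4,-80.3,0,1]'

```text
clock: 17.47
ee_pos: [0.5422, -0.0188, 0.2765]
eef_rot: [[-0.014, -0.999, 0.047], [-0.002, 0.047, 0.999], [-1.0, 0.013, -0.003]]
wrist_force: [-12.4, 0.1, 18.5]
finger_gap: 0.0218
```

>>> move_arm --steps '[0.5,0,-0.7,0,1,0.5,0,-0.7,0,1]'

```text
clock: 17.63
ee_pos: [0.5423, -0.0189, 0.2767]
eef_rot: [[-0.014, -0.999, 0.047], [-0.002, 0.047, 0.999], [-1.0, 0.014, -0.002]]
wrist_force: [-4.0, -0.4, 5.6]
finger_gap: 0.0213
```

```bash
python3 snap.py 12 scene side; python3 -c "
from h import *
crop(load('scene',12),220,120,340,310,3.1,'pics/cs12.png');crop(load('side',12),180,110,320,250,4,'pics/cb12.png')"
```

```text
17.7333 [ 0.5424 -0.0189  0.2769] [-4.25 -0.43  5.32] 0.02121413278192282 [-11.3  18.4  11.9 108.6  -4.5  54.2  89.9]
```

View pics/cs12.png

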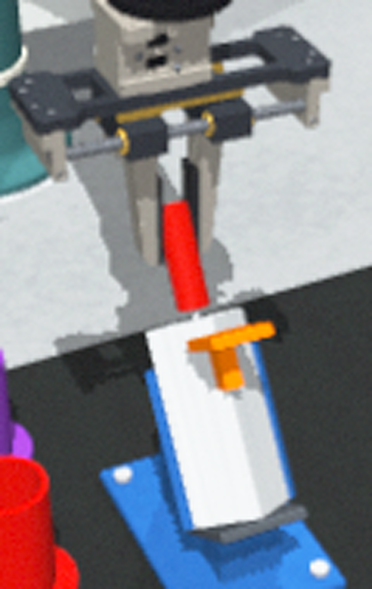

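View pics/cb12.png

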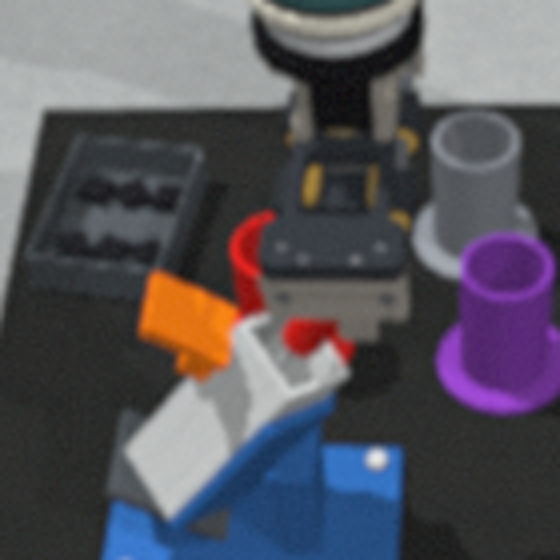

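>>> move_arm --steps '[-3,0.1,4,0,1,-8,0.3,11,0,1,-14,0.6,20,0,1,-21,0.9,30,0,1,-28,1.2,40,0,1,-35,1.5,50,0,1,-42,1.8,60,0,1,-50,2.1,71.5,0,1,-58,2.4,83,0,1,-66,2.8,94.5,0,1,-75,3.2,107,0,1,-84,3.6,120,0,1]'

```text
clock: 18.73
ee_pos: [0.4574, -0.0153, 0.3981]
eef_rot: [[-0.013, -0.999, 0.047], [-0.002, 0.047, 0.999], [-1.0, 0.013, -0.002]]
wrist_force: [0.4, -0.1, -1.0]
finger_gap: 0.0212
```

>>> move_arm --steps '[-10,0,14,0,1,-15,0,22,0,1,-15,-20,22,0,1,-15,-20,22,0,1]'

```text
clock: 19.07
ee_pos: [0.442, -0.038, 0.4213]
eef_rot: [[-0.011, -0.999, 0.051], [-0.003, 0.051, 0.999], [-1.0, 0.011, -0.003]]
wrist_force: [0.1, -0.0, -1.0]
finger_gap: 0.0211
```

```bash
python3 snap.py 13 scene side; python3 brush.py 13; python3 -c "
from h import *
crop(load('scene',13),200,120,360,310,3.1,'pics/cs13.png')
from workcell import r
print(r.state()['eef_rot'].round(3) if hasattr(r.state()['eef_rot'],'round') else r.state()['eef_rot'])"
```

```text
19.1667 [ 0.4421 -0.0355  0.4202] [ 0.66  0.47 -1.71] 0.020973741892448407 [-12.4  -0.4  12.6 110.8   0.2  70.4  87.4]
396 o [ 0.5176 -0.0432  0.2393] d [-0.535  0.043  0.844] lean 32.5 lo [ 0.5411 -0.0452  0.2021] hi [ 0.5033 -0.0421  0.2618] len [-0.0458 -0.044   0.0267  0.0287] 0.0010798770031961282
365 o [ 0.5168 -0.0425  0.2408] d [-0.531  0.01   0.847] lean 32.1 lo [ 0.5406 -0.043   0.2029] hi [ 0.5009 -0.0422  0.2663] len [-0.0467 -0.0447  0.03    0.0312] 0.001040104398688551
761 o [ 0.5173 -0.0427  0.24  ] d [-0.539  0.021  0.842] lean 32.6 lo [ 0.5413 -0.0436  0.2026] hi [ 0.501  -0.0421  0.2655] len [-0.0466 -0.0445  0.0303  0.0322] 0.0010900020838953955
grasp pt [ 0.4421 -0.0355  0.3508] offset to axis [-0.003   0.0044 -0.002 ] s 0.1785
[[-0.013 -0.999  0.049]
 [-0.001  0.049  0.999]
 [-1.     0.013 -0.002]]
```

View pics/cs13.png

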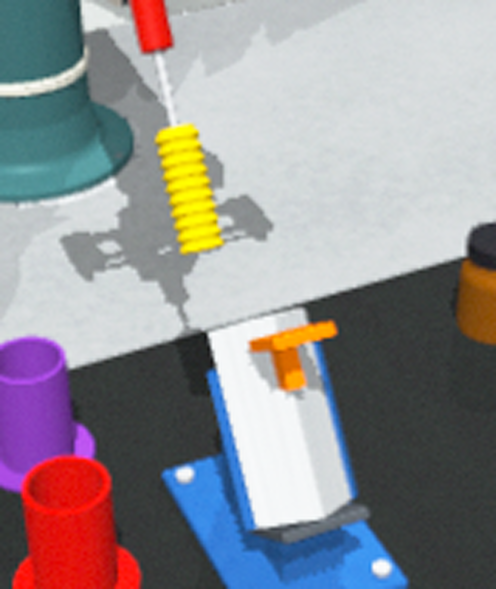

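>>> move_arm --steps '[-4,-15,0,0,1,-12,-40,0,0,1,-20,-68,0,0,1,-28,-98,0,0,1,-36,-128,0,0,1,-45,-158,0,0,1,-52,-186,-10,0,1,-57,-206,-30,0,1,-59,-215,-50,0,1,-59,-216,-65,0,1,-59,-216,-70,0,1,-59,-216,-70,0,1]'

```text
clock: 20.17
ee_pos: [0.383, -0.2505, 0.3489]
eef_rot: [[-0.016, -0.999, 0.048], [-0.0, 0.048, 0.999], [-1.0, 0.016, -0.001]]
wrist_force: [0.7, -0.3, -0.5]
finger_gap: 0.0213
```

```bash
python3 snap.py 14 scene side; python3 brush.py 14; python3 -c "
from h import *
crop(load('scene',14),80,80,260,310,2.6,'pics/cs14.png');crop(load('side',14),240,50,400,230,3.2,'pics/cb14.png')"
```

```text
20.2667 [ 0.3839 -0.2509  0.3507] [-0.27 -0.45 -0.52] 0.021024159676801185 [  2.4   4.5  28.2 115.6  -1.9  61.1 118.7]
380 o [ 0.4571 -0.2549  0.1671] d [-0.527  0.031  0.85 ] lean 31.8 lo [ 0.4806 -0.2562  0.1294] hi [ 0.4433 -0.2541  0.1895] len [-0.0457 -0.0445  0.0263  0.028 ] 0.00119360762324842
209 o [ 0.4582 -0.2557  0.1682] d [-0.556  0.036  0.831] lean 33.8 lo [ 0.4821 -0.2572  0.1325] hi [ 0.4408 -0.2545  0.1942] len [-0.0453 -0.043   0.0313  0.0323] 0.0012689048196576711
589 o [ 0.4571 -0.2549  0.1675] d [-0.53   0.024  0.848] lean 32.0 lo [ 0.4806 -0.2559  0.13  ] hi [ 0.4412 -0.2542  0.193 ] len [-0.0461 -0.0443  0.03    0.0322] 0.001280726569122247
grasp pt [ 0.3839 -0.2509  0.2813] offset to axis [-0.0015  0.0008 -0.001 ] s 0.1796
```

View pics/cs14.png

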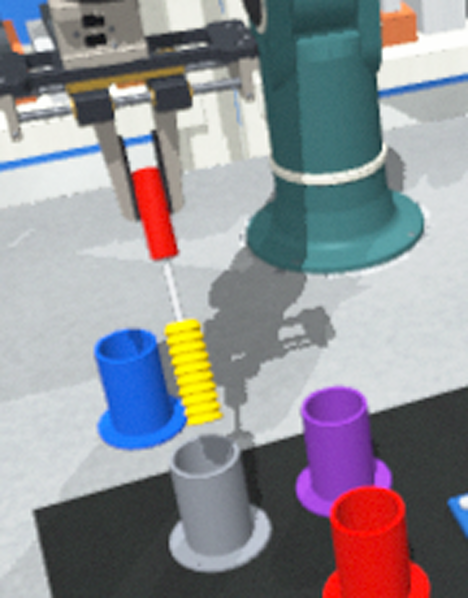

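View pics/cb14.png

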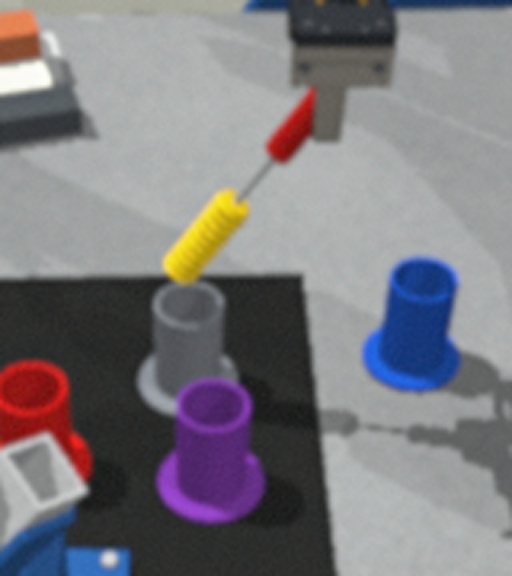

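>>> move_arm --steps '[2,-4.7,0,0,1,2,-4.7,-12,0,1,2,-4.7,-24,0,1,2,-4.7,-34,0,1,2,-4.7,-42,0,1,2,-4.7,-48,0,1,2,-4.7,-50,0,1]'

```text
clock: 20.85
ee_pos: [0.3858, -0.2555, 0.3]
eef_rot: [[-0.014, -0.999, 0.047], [-0.001, 0.047, 0.999], [-1.0, 0.013, -0.002]]
wrist_force: [0.2, -0.2, -1.3]
finger_gap: 0.0209
```

```bash
python3 snap.py 15 scene side; python3 brush.py 15; python3 -c "
from h import *
crop(load('scene',15),100,120,240,310,3.1,'pics/cs15.png');crop(load('side',15),240,90,360,190,5,'pics/cb15.png')"
```

```text
20.95 [ 0.3859 -0.2556  0.3006] [-0.23  0.39 -1.26] 0.02125932588746526 [  3.6   8.8  28.4 118.4  -4.6  54.5 121.7]
335 o [ 0.4605 -0.2606  0.1181] d [-0.535  0.01   0.845] lean 32.3 lo [ 0.4828 -0.261   0.0828] hi [ 0.446  -0.2603  0.1409] len [-0.0436 -0.0417  0.0271  0.0285] 0.0014168239000691123
192 o [ 0.4589 -0.2602  0.121 ] d [-0.548  0.034  0.836] lean 33.3 lo [ 0.4813 -0.2616  0.0867] hi [ 0.4433 -0.2593  0.1447] len [-0.043  -0.041   0.0284  0.0294] 0.0012012519854795413
527 o [ 0.4599 -0.2603  0.1191] d [-0.535  0.021  0.845] lean 32.3 lo [ 0.4824 -0.2612  0.0835] hi [ 0.4442 -0.2597  0.1439] len [-0.0448 -0.0422  0.0294  0.0314] 0.0013242508316979509
grasp pt [ 0.3859 -0.2556  0.2312] offset to axis [-0.0022  0.0018 -0.0014] s 0.1765
```

View pics/cs15.png

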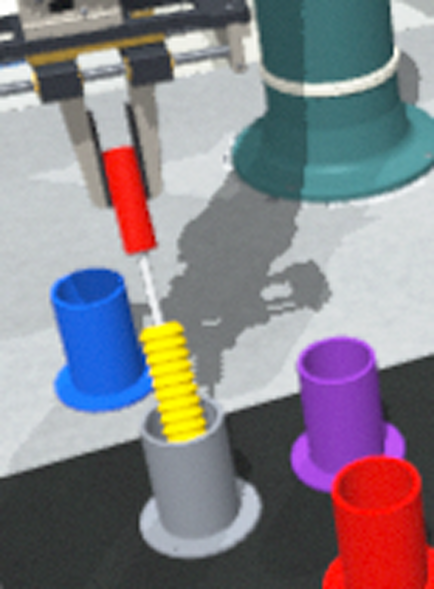

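View pics/cb15.png

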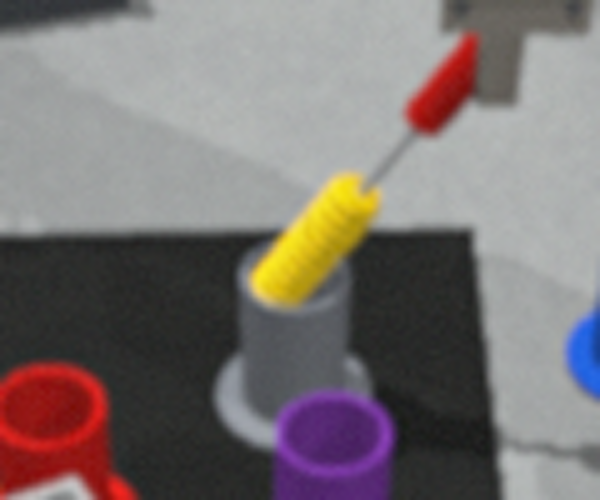

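>>> move_arm --steps '[7,-0.3,-3,0,1,14,-0.6,-1,0,1,22,-1,3,0,1,30,-1.4,7,0,1,39,-1.9,10,0,1,47,-2.2,11,0,1,54,-2.6,12,0,1,62,-3,12,0,1,69,-3.3,12,0,1,69,-3.3,12,0,1]'

```text
clock: 21.78
ee_pos: [0.4564, -0.2587, 0.3122]
eef_rot: [[-0.013, -0.999, 0.047], [-0.002, 0.047, 0.999], [-1.0, 0.013, -0.003]]
wrist_force: [-1.3, 0.6, -1.4]
finger_gap: 0.0216
```

```bash
python3 snap.py 16 scene side; python3 brush.py 16; python3 -c "
from h import *
crop(load('scene',16),100,120,240,310,3.1,'pics/cs16.png');crop(load('side',16),240,90,360,190,5,'pics/cb16.png')"
```

```text
21.8833 [ 0.4554 -0.2588  0.3121] [-0.49 -0.29 -1.56] 0.021690026065334867 [  2.7  14.6  27.3 110.1  -7.4  57.7 120.5]
293 o [ 0.4771 -0.2613  0.1182] d [-0.206  0.02   0.978] lean 11.9 lo [ 0.4832 -0.2619  0.0889] hi [ 0.4722 -0.2608  0.1416] len [-0.0321 -0.03    0.0239  0.0249] 0.0011245510209924366
158 o [ 0.4792 -0.2619  0.1174] d [-0.113 -0.006  0.994] lean 6.5 lo [ 0.4824 -0.2617  0.0892] hi [ 0.4763 -0.262   0.143 ] len [-0.0318 -0.0284  0.0258  0.0272] 0.001232030286577969
451 o [ 0.4773 -0.2616  0.1179] d [-0.201  0.001  0.98 ] lean 11.6 lo [ 0.4832 -0.2617  0.089 ] hi [ 0.4723 -0.2616  0.1421] len [-0.0321 -0.0296  0.0246  0.0264] 0.0011274252036375196
grasp pt [ 0.4554 -0.2588  0.2427] offset to axis [0.0036 0.0026 0.0007] s 0.1562
```

View pics/cs16.png

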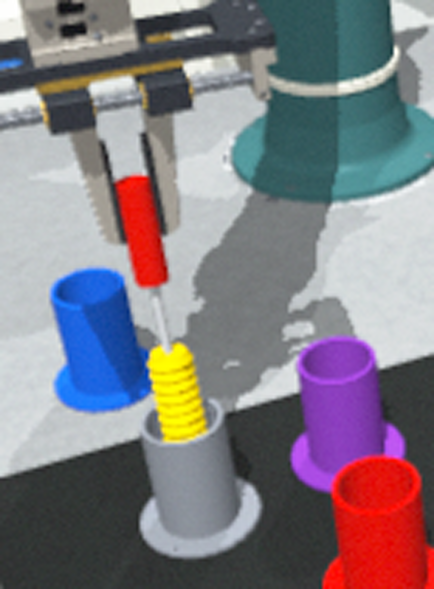

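View pics/cb16.png

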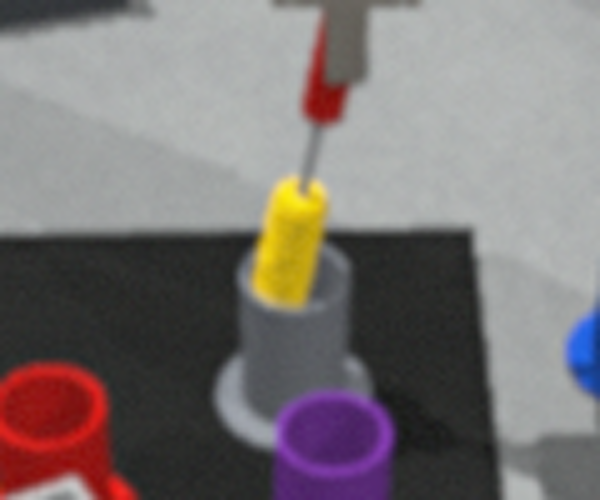

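>>> move_arm --steps '[8,-0.4,-3,0,1,16,-0.8,-6,0,1,24,-1.2,-9,0,1,31,-1.5,-12,0,1,34,-1.5,-14,0,1,34,-1.5,-14,0,1]'

```text
clock: 22.38
ee_pos: [0.4899, -0.26, 0.2971]
eef_rot: [[-0.014, -0.999, 0.047], [-0.001, 0.047, 0.999], [-1.0, 0.014, -0.002]]
wrist_force: [-1.6, 0.6, -2.4]
finger_gap: 0.0212
```

```bash
python3 snap.py 17 scene side; python3 brush.py 17; python3 -c "
from h import *
crop(load('scene',17),100,120,240,310,3.1,'pics/cs17.png');crop(load('side',17),240,90,360,190,5,'pics/cb17.png')
from cyl import pts,fit
import numpy as np
P=np.vstack([pts(load(n,17),'red') for n in('scene','side')]);print(fit(P,.011),P[:,2].max())"
```

```text
22.4833 [ 0.4895 -0.2601  0.2975] [-1.48  0.79 -2.1 ] 0.021302503203881617 [  2.9  18.8  26.5 106.8  -9.4  57.2 120.6]
191 o [ 0.4858 -0.2613  0.1117] d [-0.045  0.023  0.999] lean 2.9 lo [ 0.4867 -0.2618  0.0921] hi [ 0.4851 -0.261   0.1264] len [-0.0216 -0.0196  0.0147  0.0155] 0.0011133634991072928
123 o [ 0.4871 -0.2623  0.1112] d [-0.104 -0.052  0.993] lean 6.7 lo [ 0.4896 -0.261   0.0873] hi [ 0.4855 -0.263   0.1262] len [-0.0268 -0.024   0.0151  0.0171] 0.0012600793688305814
314 o [ 0.4859 -0.262   0.1115] d [-0.068 -0.012  0.998] lean 3.9 lo [ 0.4874 -0.2617  0.0893] hi [ 0.4849 -0.2622  0.1263] len [-0.0275 -0.0222  0.0149  0.0172] 0.0012174058003317743
grasp pt [ 0.4895 -0.2601  0.2281] offset to axis [0.0114 0.0033 0.0008] s 0.1383
(array([ 0.50478546, -0.25645874,  0.16378538, -0.25638635]), np.float64(0.19881607695278122), np.float64(0.0032242665248195094)) 0.21983232398440813
```

View pics/cb17.png

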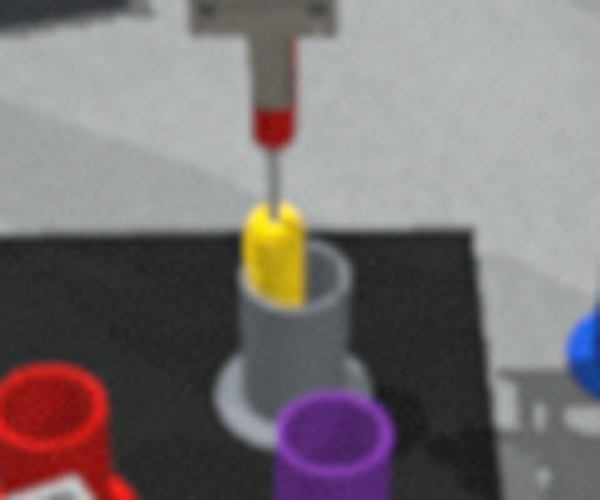

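>>> move_arm --steps '[-5,-0.5,0,0,1,-9,-0.5,-4,0,1,-9.5,-0.5,-12,0,1,-9.5,-0.5,-20,0,1,-9.5,-0.5,-28,0,1,-9.5,-0.5,-34,0,1,-9.5,-0.5,-36,0,1]'

```text
clock: 23.07
ee_pos: [0.4796, -0.2603, 0.26]
eef_rot: [[-0.015, -0.999, 0.047], [-0.001, 0.047, 0.999], [-1.0, 0.015, -0.001]]
wrist_force: [0.8, -0.1, -1.6]
finger_gap: 0.0212
```

>>> move_arm --steps '[0,0,-1,0,1,0,0,-2,0,1]'

```text
clock: 23.23
ee_pos: [0.4796, -0.2602, 0.2576]
eef_rot: [[-0.015, -0.999, 0.047], [-0.001, 0.047, 0.999], [-1.0, 0.015, -0.001]]
wrist_force: [-0.5, -0.7, -0.1]
finger_gap: 0.0215
```

```bash
python3 snap.py 18 scene side; python3 -c "
from h import *
crop(load('scene',18),100,120,240,310,3.1,'pics/cs18.png');crop(load('side',18),240,70,360,190,4.5,'pics/cb18.png')"
```

```text
23.3333 [ 0.4797 -0.2603  0.258 ] [ 0.66  0.65 -1.11] 0.021383484869286144 [  3.9  20.9  25.9 109.9 -10.8  52.3 122.3]
```

View pics/cs18.png

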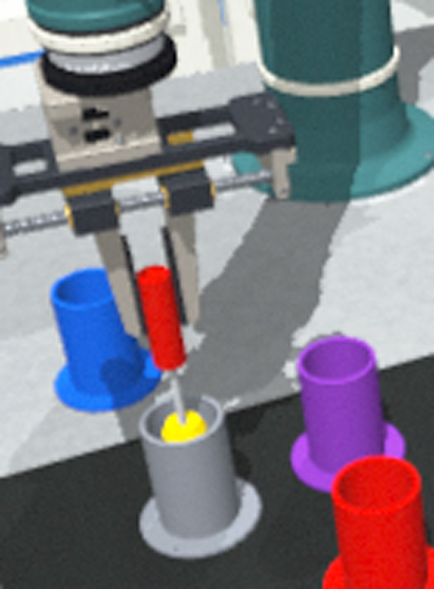

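View pics/cb18.png

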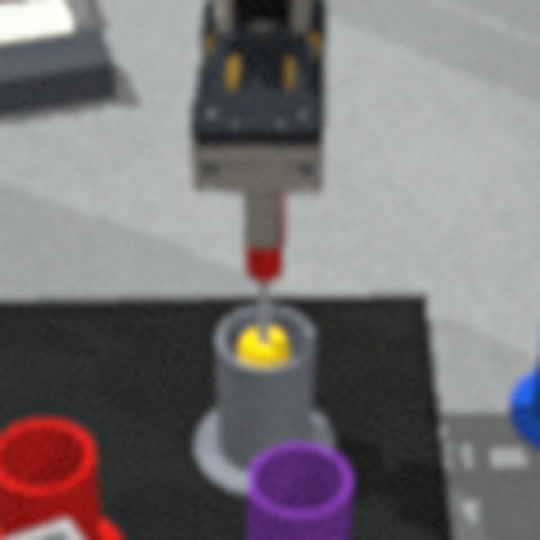

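>>> move_arm --steps '[0,0,-1,0,1,0,0,-2,0,1,0,0,-2,0,1]'

```text
clock: 23.58
ee_pos: [0.48, -0.2606, 0.2565]
eef_rot: [[-0.014, -0.999, 0.047], [-0.001, 0.047, 0.999], [-1.0, 0.014, -0.002]]
wrist_force: [-1.0, 0.3, 2.8]
finger_gap: 0.0214
```

>>> move_arm --steps '[0,0,0,0,-1,0,0,0,0,-1,0,0,0,0,-1,0,0,0,0,-1,0,0,0,0,-1,0,0,0,0,-1,0,0,0,0,-1,0,0,0,0,-1]'

```text
clock: 24.25
ee_pos: [0.4801, -0.2605, 0.2565]
eef_rot: [[-0.014, -0.999, 0.047], [-0.001, 0.047, 0.999], [-1.0, 0.014, -0.002]]
wrist_force: [1.0, -0.1, -0.7]
finger_gap: 0.0727
```

```bash
python3 snap.py 19 scene side; python3 -c "
from h import *
crop(load('scene',19),100,120,240,310,3.1,'pics/cs19.png');crop(load('side',19),240,70,360,190,4.5,'pics/cb19.png')"
```

```text
24.35 [ 0.48   -0.2605  0.2565] [ 0.21 -0.99 -0.  ] 0.0807512827178676 [  3.9  21.1  25.9 110.  -10.9  52.1 122.4]
```

View pics/cs19.png

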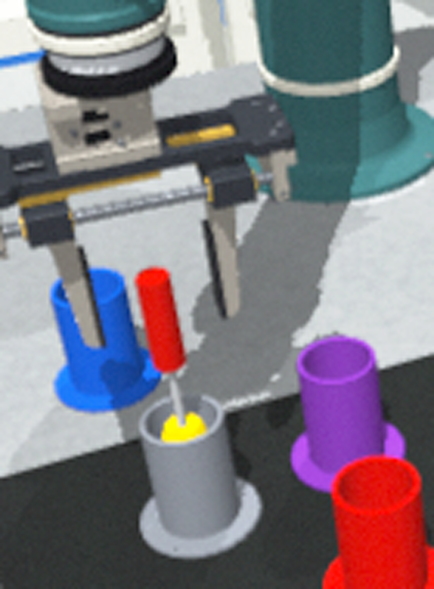

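View pics/cb19.png

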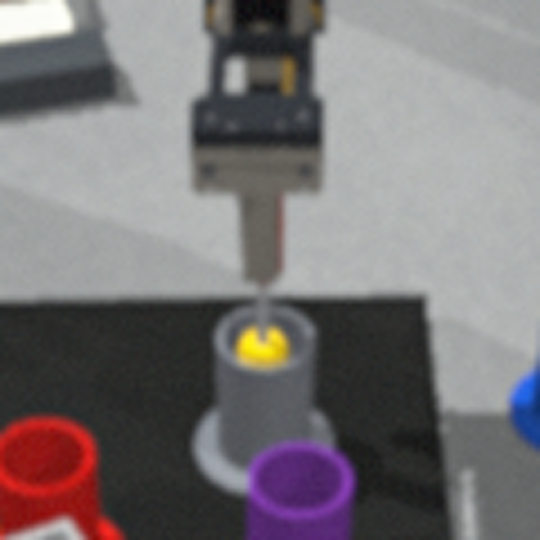

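The brush stands free in the pot. I'll retreat straight up and check.

>>> move_arm --steps '[0,0,8,0,-1,0,0,25,0,-1,0,0,50,0,-1,0,0,75,0,-1,0,0,100,0,-1,0,0,125,0,-1,0,0,140,0,-1,0,0,140,0,-1]'

```text
clock: 25.02
ee_pos: [0.481, -0.2614, 0.4007]
eef_rot: [[-0.007, -0.999, 0.048], [-0.003, 0.048, 0.999], [-1.0, 0.007, -0.004]]
wrist_force: [0.5, 0.5, -0.4]
finger_gap: 0.0919
```

```bash
python3 snap.py 20 scene side
python3 - <<'E'
from cyl import *
from fit import *
P=np.vstack([pts(load(n,20),'red') for n in('scene','side')]);print(fit(P,.011),P[:,2].max())
c=load("scene",20);
for k in(4,20):
    T=[]
    for n in("scene","side"):
        c=load(n,k);X=cloud(c);hsv=cv2.cvtColor(c["frame"],cv2.COLOR_RGB2HSV).astype(int);H,S,V=hsv[...,0],hsv[...,1],hsv[...,2]
        m=(H>=6)&(H<=20)&(S>150)&(V>120)&(X[...,2]>.12)&(X[...,0]>.55)&(X[...,0]<.70)&(abs(X[...,1]+.02)<.06);T.append(np.median((X[m]-[.603,-.0227,.122])@frame(np.radians(-2.5)),0).round(4))
    print(k,T)
E
```

```text
25.1167 [ 0.48   -0.2605  0.3969] [-0.38  0.19 -0.89] 0.09177729007516763 [  1.2  12.2  27.9 101.3  -5.6  68.6 118. ]
(array([ 0.47837454, -0.26145072, -0.00751649,  0.00313898]), np.float64(0.17773713286753182), np.float64(0.0009426013402307424)) 0.20745005322615642
4 [array([ 0.0473, -0.0034,  0.0272]), array([0.055 , 0.0051, 0.034 ])]
20 [array([ 0.0479, -0.0033,  0.0271]), array([0.055 , 0.005 , 0.0341])]
```

View pics/scene20.png

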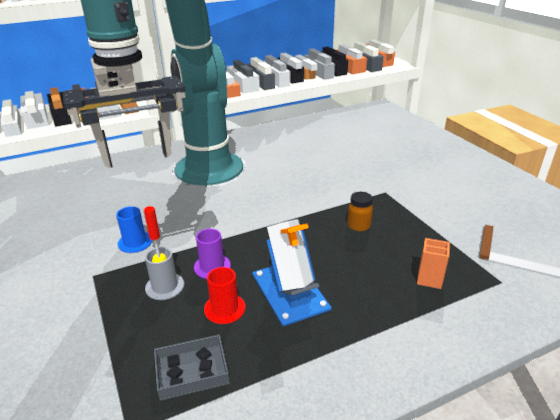

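View pics/side20.png

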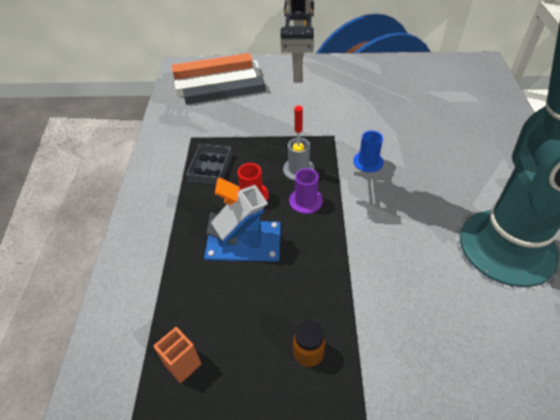

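```bash
python3 -c "
from workcell import r
print(r.close_job())"
```

```text
the job is handed in; nothing more can be done
None
```

The job is done and handed in at about 25 s of the 58 s allowed.

- **Section:** I pushed the tab about 40 mm along the groove until the force rose to about 19 N. The pictures show the section flush on the stop plate. The tab's position, before and after scrubbing, agreed to within 1 mm.
- **Scrubbing:** The gripper can only turn about the vertical. I therefore tilted the brush to about 34° in the jaws by bearing it on the pot's rim, and scrubbed with three strokes of about 95 mm each. All three bottoms came at the same arm position to within about 1 mm. A picture taken at the third bottom shows the handle's lower end at the mouth.
- **Brush:** I straightened it on the far wall of the pot, lowered it to contact at about 3 N, and let go. It stands upright on the pot floor, with its handle top at 0.207 m as at the start. The gripper is well clear of it.
- **Other objects:** The jar, offcut, tray and look-alike pots appear where they were at the start.

Two checks were less clean:
- On the first stroke the wrist force reached about 39 N at the bottom, more than I intended. On the second it read only about 6 to 7 N, though the arm stopped at the same depth.
- My estimate from the camera measurements puts the tip about 3 mm short of the floor at the bottom. I take that as measurement error, because the floor blocked further travel.

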